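Pack and bolt the sample chest

TASK

Pack the sample chest and lock it: move the slide box and the timer off the chest's front ledge into the steel tray, and stand every small capped bottle upright inside the chest. Then close the lid fully, and only then slide the bolt all the way home through the keeper loop on the lid. Leave the well plate, the tip box and the wash bottle where they are.

Things in the scene. Friction and masses are not known exactly. Their poses are not given: they have to be found in the camera images.
- chest: Grey chest fixed to the bench, 160 (x) by 340 (y) by 90 mm high. Origin: centre of its underside; -x is its front (robot side), y along its length. x -80..-20 mm is a solid ledge, top 90 mm high, with the bolt and its two 26 mm tall brackets (x -50, y 42 and 157). Behind it the open cavity: inside x -14..74, y -164..164, rim 90 mm up.
- chest_in (a point): Centre of the cavity's floor (chest x 30, y 0, 8 mm above the bench). Up to four bottles stand in one row along the chest's y, about 70 mm apart.
- lid (a joint): Lid angle, rad: 0 shut, 1.5 to 1.75 at the start (upright), at most 1.9. An aluminium plate 100 by 340 by 8 mm, hinged along y at chest x = 80, z = 90 mm (far rim, underside of the plate). Stiff hinge: stays where left; 2 to 4 N at the free edge moves it. Push it over from behind, then down until flush.
- lid_edge (a point): Middle of the lid's free edge, on its outer face (upper when shut, away from the robot when open), 100 mm from the hinge. The steel keeper loop (24 mm wide, at chest y = -18) projects 48 mm beyond this edge, and its top is 30 mm above the plate's underside; elsewhere the outer face is plain.
- bolt (a joint): Travel of the steel bolt, m: 0 drawn back, 0.075 home (end stop); 0 to 0.01 at the start. Slides along the chest's -y: its tip goes from chest y = +30 to -45 mm, through the lid's keeper loop (y -30..-6 when shut). Takes 3 to 5 N to slide and stays where left.
- bolt_knob (a point): Top centre of the bolt's upright round knob, 14 mm diameter; the top is 148 mm above the bench and 42 mm above the rod's axis, 32 mm of it stands above the brackets. At chest x = -50, y = 128 mm less the travel.
- tray: Low steel tray fixed to the bench, 180 (x) by 130 (y) by 25 mm high, walls 4 mm. Origin: centre of its underside.
- slide_box: White slide box 32 (x) by 70 (y) by 30 mm high, 60 g, lying on the chest's ledge where the lid's keeper comes down and the bolt runs. Origin: centre of its underside, z up.
- timer: Grey bench timer 58 (x) by 40 (y) by 24 mm high, 60 g, lying near the -y end of the ledge. Origin: centre of its underside, z up.
- well_plate: White well plate 85 by 127 by 15 mm, a bystander. Origin: centre of its underside.
- tip_box: Pipette tip box 85 by 125 by 70 mm high, a bystander. Origin: centre of its underside.
- wash_bottle: Wash bottle, 70 mm diameter, 150 mm high, a bystander. Origin: centre of its underside.
- bottle0: Squat white bottle (may be absent), 58 mm diameter and 44 mm high, with a grey screw cap of 30 mm diameter above it up to 70 mm; 85 to 170 g, standing on the bench. Origin: centre of its underside, z up.
- bottle1: Squat white bottle (may be absent), 58 mm diameter and 44 mm high, with a grey screw cap of 30 mm diameter above it up to 70 mm; 85 to 170 g, standing on the bench. Origin: centre of its underside, z up.
- bottle2: Squat white bottle (may be absent), 58 mm diameter and 44 mm high, with a grey screw cap of 30 mm diameter above it up to 70 mm; 85 to 170 g, standing on the bench. Origin: centre of its underside, z up.
- bottle3: Squat white bottle (may be absent), 58 mm diameter and 44 mm high, with a grey screw cap of 30 mm diameter above it up to 70 mm; 85 to 170 g, standing on the bench. Origin: centre of its underside, z up.
Things that resemble listed ones, but are neither listed nor needed, are in the scene too. Of the things that look like the tray, the largest one is meant. What is shaped like the bottle2 but yellow is not meant.

How it is judged:
On the way, in this order (a step that is already met when the one before it is completed fails the run):
1. ledge cleared into the tray and every bottle standing in the chest (x of slide_box in the frame of tray between -0.09 and 0.09 m and y of slide_box in the frame of tray between -0.065 and 0.065 m and z of slide_box in the frame of tray between -0.01 and 0.045 m and x of timer in the frame of tray between -0.09 and 0.09 m and y of timer in the frame of tray between -0.065 and 0.065 m and z of timer in the frame of tray between -0.01 and 0.045 m and x of bottle0 in the frame of chest between -0.005 and 0.065 m and y of bottle0 in the frame of chest between -0.145 and 0.145 m and z of bottle0 in the frame of chest between -0.005 and 0.025 m and angle between each of bottle0, bottle1, bottle2, bottle3's own z axis and vertical below 0.25 rad and x of bottle1 in the frame of chest between -0.005 and 0.065 m and y of bottle1 in the frame of chest between -0.145 and 0.145 m and z of bottle1 in the frame of chest between -0.005 and 0.025 m and x of bottle2 in the frame of chest between -0.005 and 0.065 m and y of bottle2 in the frame of chest between -0.145 and 0.145 m and z of bottle2 in the frame of chest between -0.005 and 0.025 m and x of bottle3 in the frame of chest between -0.005 and 0.065 m and y of bottle3 in the frame of chest between -0.145 and 0.145 m and z of bottle3 in the frame of chest between -0.005 and 0.025 m), for 0.2 s.
2. lid shut, bolt still drawn back (value of joint lid below 0.05 rad and value of joint bolt below 0.03 m), for 0.2 s.
3. bolt home through the keeper of the shut lid (value of joint lid below 0.05 rad and value of joint bolt above 0.067 m), for 0.2 s.
At the end, for the whole second after the job is handed in: Slide box and timer at rest in the tray; every bottle present stands inside the chest within 0.25 rad of upright; lid within 0.05 rad of shut; bolt slid at least 67 of its 75 mm; nothing moving (all of step 1 and all of step 3 and linear speed of each of bottle0, bottle1, bottle2, bottle3, slide_box, timer below 0.03 m/s); the robot touches nothing.
It fails at once if bolt slid out while the lid is open (value of joint bolt above 0.04 m and value of joint lid above 0.15 rad).
It fails at once if well plate disturbed (distance of well_plate from where it was at the start of the episode above 0.04 m or angle between well_plate's own z axis and vertical above 0.5 rad).
It fails at once if tip box disturbed (distance of tip_box from where it was at the start of the episode above 0.04 m or angle between tip_box's own z axis and vertical above 0.5 rad).
It fails at once if wash bottle disturbed (distance of wash_bottle from where it was at the start of the episode above 0.04 m or angle between wash_bottle's own z axis and vertical above 0.5 rad).
Of bottle0, bottle1, bottle2, bottle3 only 2 to 4 are there at a start; the rules pass over those that are not, and their reading is None.
At some moment in a run one of bottle0, bottle1, bottle2, bottle3 may be knocked a few centimetres aside while the robot is not near it.
It also fails if it takes over 210 s, if anything falls off the work surface, if the arm or the gripper's body presses on something with over 40 N, if the wrist force passes 120 N, or if a joint passes its speed limit or range.

ROBOT

A 6-joint arm with a two-finger parallel gripper is mounted at the origin on the work surface. World frame = base frame: x ahead of the robot, y to its left, z up, the work surface at z = 0. Lengths are in m, angles in rad, forces in N, time in s.
With the tool pointing down it reaches from about 0.3 to 0.95 m from the base axis. Payload 3.1 kg.
Tool frame: the origin (TCP) lies between the finger pads; the fingertips stand arm.tcp_to_tips ahead of it and the grasp point (between the pads) lies 8 mm behind it (arm.tcp_to_tips is the distance from the TCP to the fingertips, in m); y points along the fingers, z is the direction in which the jaws open and shut, and the axes are right-handed (so a half turn about y gives the same grasp; the last joint's range is limited). The gripper opens to 85 mm and grips with 20 to 120 N. Pads are 22 mm wide; open, the fingers measure 114 mm over their backs; the gripper's body (76 mm by 85 mm) begins 54 mm behind the grasp point. The pads swing forward as they close: fully open they stand 13 mm farther back than shut.
Start: joints at [-1.387, 0.308, 1.634, -0, 1.2, -0.07], TCP at [0.157, -0.605, 0.212] pointing down, gripper open.
Joint ranges: [-3.06, 3.06], [-0.79, 1.96], [0.05, 2.63], [-1.19, 4.34], [0.05, 2.64], [-2.94, 2.94]. Speed limits (rad/s): [2.79, 2.79, 3.14, 3.14, 3.14, 3.14].

INTERFACE

Orientations are given as [roll, pitch, yaw] about the fixed x, y, z axes, in that order (R = Rz(yaw) Ry(pitch) Rx(roll)).
In Python, from station import arm, viewer, order gives the robot as it stands.
- The arm moves only by the tool send_rows, never from a script. Its arguments are lists of equal length, an entry for each row: "grip": the finger opening in mm, from 0 to 85.4; "slide": the shift along the tool's x, y, z in units of 40 mm (1.0 is 40 mm), a list of three; "turn": the turn, a rotation vector about the tool's x, y, z in units of 5 degrees (1.0 is 5 degrees), a list of three. A call has 1 to 20 rows; each row shifts and turns the commanded pose from where the row before left it, along the tool's axes as they then stand; what a row does not reach is not made up. A row lasts 1/10 s, in which the tool goes at most 50 mm and 8.59 degrees, less where a joint would pass 70% of its speed; a pose out of reach is approached as far as the arm can. A call is refused whole if a number of a shift passes 1 or a number of a turn 1, either way. A call with a gripper value outside its range is refused whole. The fingers move at their own pace and stop on an object; "squeeze" is the grip in N (left out, the last holds). Time passes only in rows, so rows that do not move let the fingers close. It gives the time, the measured TCP pose, the force and the opening at its end, in the units of the state.
- arm.observe(): the state, without advancing time (a new reading comes with each control period).
- viewer.get_image(name): name is "scene" or "top" or "wrist"; returns the picture (400x640x3 uint8, red, green, blue); there is no depth.
- viewer.get_calibration(name): a dict with "K" (3x3 intrinsics, pixels), "dist" ([k1, k2, p1, p2, k3] as OpenCV has them; the pictures are not rectified), "world_from_camera" (4x4, takes a point from camera to world coordinates). Camera axes: x right, y down, z forward; pixel columns grow to the right and rows downward; lengths in m; the calibration is good to about 2 mm. A picture is of the moment at which its call begins: read the wrist's pose just before it. get_calibration takes no time and is no camera call; for the wrist camera it gives the pose at the moment of the call.
- order.hand_in(): hands the job in, once; it reports no verdict.
The state is a dict: "clock": time; "qpos": joint angles; "qvel": joint speeds; "joint_torque": joint torques, N m; "ee_pos": TCP position; "eef_rot": TCP orientation; "contact_force": force on the tool from outside, world axes, zero at the start; "wrist_torque": the same for the moment, N m; "width": finger opening in m.
Only numpy, scipy, OpenCV 4.12 (cv2) and the standard library are available. Lean on these libraries where they do the work, as an engineer would, in place of code of your own. Each camera call takes 0.05 s, during which the arm holds its last target.

## Working session

There is one attempt and no reset: what is moved stays moved. The work goes in short steps, Python scripts to look and compute and a tool call to move; the robot and the scene stay as the last step left them, time stands still between calls to the robot, and variables do not carry over. Pictures are saved under pics/ and viewed, and the job is handed in when it is done.

Besides the shell and the picture viewer there is one more tool, called as name(argument=value, ...), one argument or row to a line, values as JSON. send_rows: Moves the arm, as the interface text tells. Its arguments: {"type":"object","properties":{"grip":{"type":"array","items":{"type":"number"}},"slide":{"type":"array","items":{"type":"array","items":{"type":"number"}}},"turn":{"type":"array","items":{"type":"array","items":{"type":"number"}}},"squeeze":{"type":"number"}},"required":["grip","slide","turn"]}

```bash
ls; mkdir -p pics; cat > h.py <<'E'
import numpy as np, cv2, json
from station import arm, viewer, order
from scipy.spatial.transform import Rotation as R
def snap(name,fn):
    c=viewer.get_calibration(name); im=viewer.get_image(name)
    cv2.imwrite(f'pics/{fn}.png',cv2.cvtColor(im,cv2.COLOR_RGB2BGR)); 
    np.savez(f'pics/{fn}.npz',K=c['K'],dist=c['dist'],T=c['world_from_camera'])
    return im,c
def load(fn):
    im=cv2.imread(f'pics/{fn}.png'); d=np.load(f'pics/{fn}.npz'); return im,{'K':d['K'],'dist':d['dist'],'world_from_camera':d['T']}
def ray(c,uv):
    p=cv2.undistortPoints(np.array(uv,float).reshape(-1,1,2),np.array(c['K'],float),np.array(c['dist'],float)).reshape(-1,2)
    T=np.array(c['world_from_camera']); d=np.c_[p,np.ones(len(p))]@T[:3,:3].T
    return T[:3,3],d
def onplane(c,uv,z):
    o,d=ray(c,uv); return o+d*((z-o[2])/d[:,2])[:,None]
def proj(c,X):
    T=np.linalg.inv(np.array(c['world_from_camera'])); 
    return cv2.projectPoints(np.array(X,float).reshape(-1,3),cv2.Rodrigues(T[:3,:3])[0],T[:3,3],np.array(c['K'],float),np.array(c['dist'],float))[0].reshape(-1,2)
E
python3 - <<'E'
from h import *
s=arm.observe(); print(s, arm.tcp_to_tips)
for n in ['scene','top','wrist']:
    im,c=snap(n,n+'0'); print(n,np.round(c['K'],1).tolist(),np.round(c['world_from_camera'],3).tolist())
print(R.from_euler('xyz',s['eef_rot']).as_matrix().round(3))
E
```

```text
pics
{'clock': 0.0, 'qpos': array([-1.38671440e+00,  3.08992722e-01,  1.63519733e+00,  1.02577447e-05,
        1.19969803e+00, -6.96937256e-02]), 'qvel': array([ 0.00088651,  0.00106345, -0.00147225,  0.00177759, -0.00122399,
       -0.00034226]), 'joint_torque': array([ 2.72702295e-03, -4.15251231e+01, -2.76664299e+01,  9.25515110e-05,
        1.00769737e-02, -8.10967890e-06]), 'ee_pos': array([ 0.15673372, -0.60413022,  0.21054964]), 'eef_rot': array([-1.57308552e+00,  1.69375383e-04, -2.88782093e+00]), 'contact_force': array([ 0.72158703, -0.27897628,  0.26178018]), 'wrist_torque': array([-0.02162655, -0.02312588, -0.04257315]), 'width': 0.08548432099134791} 0.011
scene [[470.7, 0.0, 320.2], [0.0, 470.7, 196.2], [0.0, 0.0, 1.0]] [[0.736, 0.544, -0.403, 1.116], [0.677, -0.603, 0.423, -0.54], [-0.013, -0.584, -0.811, 1.296], [0.0, 0.0, 0.0, 1.0]]
top [[375.8, 0.0, 323.9], [0.0, 375.8, 199.8], [0.0, 0.0, 1.0]] [[0.01, -0.999, 0.049, 0.457], [-0.999, -0.012, -0.03, 0.09], [0.03, -0.049, -0.998, 1.182], [0.0, 0.0, 0.0, 1.0]]
wrist [[327.0, 0.0, 315.7], [0.0, 327.0, 198.0], [0.0, 0.0, 1.0]] [[0.252, -0.916, -0.313, 0.237], [-0.968, -0.239, -0.078, -0.584], [-0.003, 0.322, -0.947, 0.373], [0.0, 0.0, 0.0, 1.0]]
[[-0.968 -0.     0.251]
 [-0.251  0.002 -0.968]
 [-0.    -1.    -0.002]]
```

View pics/top0.png

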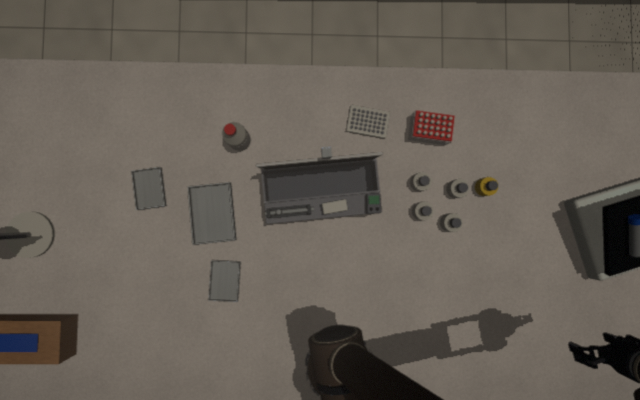

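View pics/scene0.png

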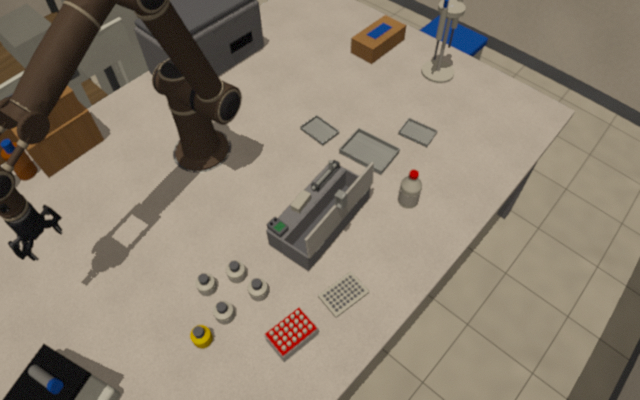

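View pics/wrist0.png

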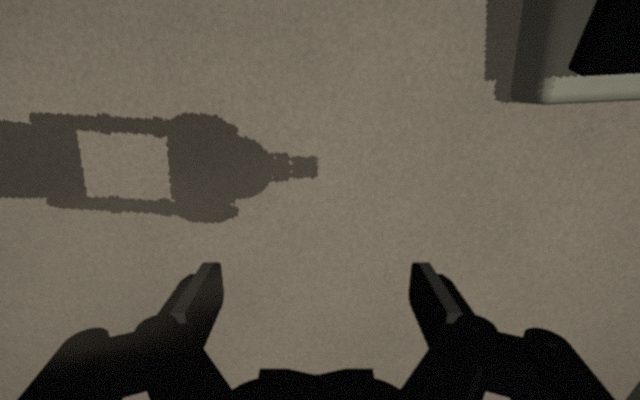

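The top view shows the chest at about (320,190), with the timer at (373,203), slide box at (335,207) and bolt at (290,210). There are four white bottles at (421,182), (458,188), (423,211) and (451,223), plus a yellow one at (488,186) that isn't wanted. Three trays are visible: (149,188), (212,213) and (225,281). The one at (212,213) is clearly the largest. I'll confirm these in an enlarged crop and measure.

```bash
python3 - <<'E'
from h import *
im,c=load('top0')
a=cv2.resize(im[130:310,120:380],None,fx=3,fy=3,interpolation=cv2.INTER_CUBIC); cv2.imwrite('pics/crA.png',cv2.convertScaleAbs(a,alpha=1.4))
a=cv2.resize(im[150:250,250:510],None,fx=3,fy=3,interpolation=cv2.INTER_CUBIC); cv2.imwrite('pics/crB.png',cv2.convertScaleAbs(a,alpha=1.4))
im,c=load('scene0')
a=cv2.resize(im[120:360,180:440],None,fx=2.4,fy=2.4,interpolation=cv2.INTER_CUBIC); cv2.imwrite('pics/crC.png',cv2.convertScaleAbs(a,alpha=1.3))
E
```

```text
(no output)
```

View pics/crA.png

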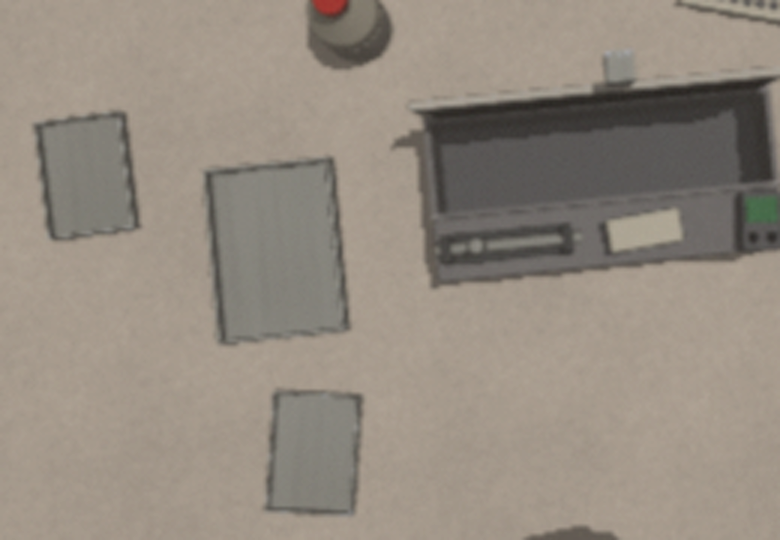

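View pics/crB.png

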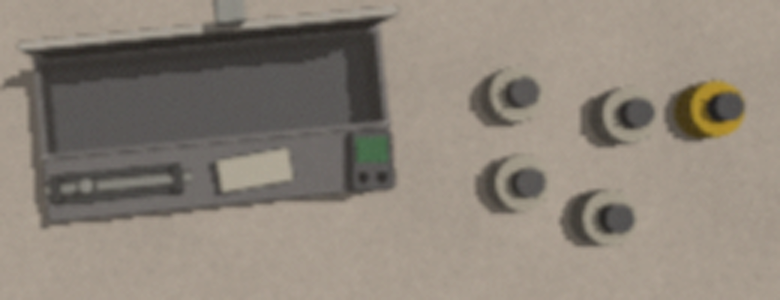

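View pics/crC.png

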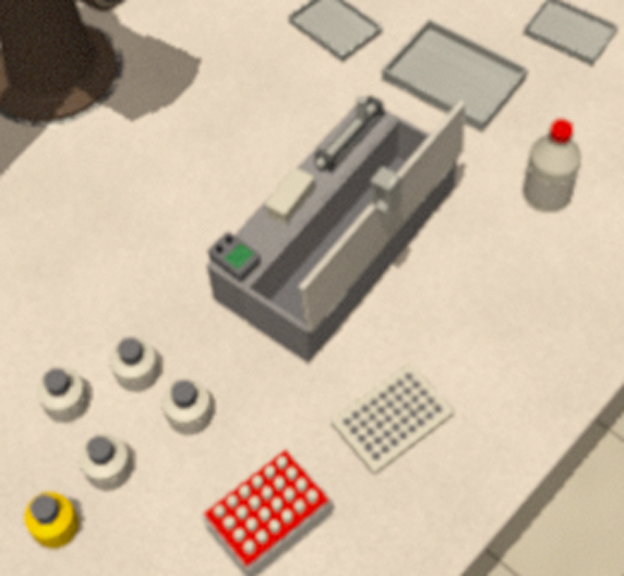

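```bash
cat >> h.py <<'E'
def crop(fn,x0,y0,x1,y1,f,out,a=1.5):
    im=cv2.imread(f'pics/{fn}.png')[y0:y1,x0:x1]
    b=cv2.convertScaleAbs(cv2.resize(im,None,fx=f,fy=f,interpolation=cv2.INTER_CUBIC),alpha=a)
    for x in range((x0+9)//10*10,x1,10):
        cv2.line(b,((x-x0)*f+f//2,0),((x-x0)*f+f//2,b.shape[0]),(255,120,0),1); 
        if x%20==0: cv2.putText(b,str(x),((x-x0)*f+f//2,9),0,.35,(0,0,255),1)
    for y in range((y0+9)//10*10,y1,10):
        cv2.line(b,(0,(y-y0)*f+f//2),(b.shape[1],(y-y0)*f+f//2),(255,120,0),1); cv2.putText(b,str(y),(0,(y-y0)*f+f//2),0,.35,(0,0,255),1)
    cv2.imwrite(f'pics/{out}.png',b)
E
python3 - <<'E'
from h import *
crop('top0',255,145,388,230,6,'g1')
crop('scene0',260,155,380,272,5,'g2',1.3)
crop('top0',180,175,245,255,7,'g3')
for fn in ['top0','scene0']:
    im,c=load(fn); hsv=cv2.cvtColor(im,cv2.COLOR_BGR2HSV)
    box=(400,165,505,240) if fn=='top0' else (185,250,275,350)
    x0,y0,x1,y1=box; sub=im[y0:y1,x0:x1]
    g=cv2.cvtColor(sub,cv2.COLOR_BGR2GRAY)
    m=(g<85).astype(np.uint8)
    n,l,st,ce=cv2.connectedComponentsWithStats(m)
    for i in range(1,n):
        if st[i,4]>15: print(fn,st[i].tolist(),(ce[i]+[x0,y0]).round(1), onplane(c,ce[i]+[x0,y0],.068 if fn=='top0' else .066).round(3))
E
```

```text
top0 [7, 9, 15, 18, 121] [412.  184.3] [[ 0.561 -0.207  0.068]]
top0 [16, 11, 14, 10, 110] [422.6 180.7] [[ 0.572 -0.239  0.068]]
top0 [72, 13, 16, 19, 172] [477.9 188.1] [[ 0.552 -0.407  0.068]]
top0 [44, 15, 15, 19, 144] [448.9 190.4] [[ 0.544 -0.319  0.068]]
top0 [83, 15, 15, 12, 132] [490.2 185.4] [[ 0.561 -0.445  0.068]]
top0 [55, 18, 13, 10, 112] [460.9 187.5] [[ 0.553 -0.356  0.068]]
top0 [9, 37, 13, 19, 120] [413.5 212.4] [[ 0.477 -0.212  0.068]]
top0 [19, 41, 13, 10, 110] [424.8 210.7] [[ 0.482 -0.246  0.068]]
top0 [37, 48, 13, 19, 134] [442.3 222.9] [[ 0.447 -0.298  0.068]]
top0 [48, 53, 13, 10, 115] [454.1 222.5] [[ 0.448 -0.334  0.068]]
scene0 [46, 14, 9, 8, 33] [235.6 268.1] [[ 0.497 -0.255  0.066]]
scene0 [16, 27, 9, 8, 35] [205.3 281. ] [[ 0.463 -0.343  0.066]]
scene0 [28, 32, 4, 9, 17] [214.9 286.4] [[ 0.496 -0.335  0.066]]
scene0 [68, 33, 9, 7, 31] [257.6 286.5] [[ 0.587 -0.251  0.066]]
scene0 [33, 55, 10, 8, 32] [223.5 309.5] [[ 0.568 -0.364  0.066]]
scene0 [47, 61, 3, 8, 16] [233.  314.5] [[ 0.599 -0.356  0.066]]
scene0 [11, 78, 9, 10, 41] [201.  333.6] [[ 0.576 -0.453  0.066]]
scene0 [21, 83, 7, 13, 35] [209.9 339.3] [[ 0.606 -0.446  0.066]]
scene0 [81, 83, 9, 13, 41] [270.5 338.2] [[ 0.723 -0.332  0.066]]
```

View pics/g1.png

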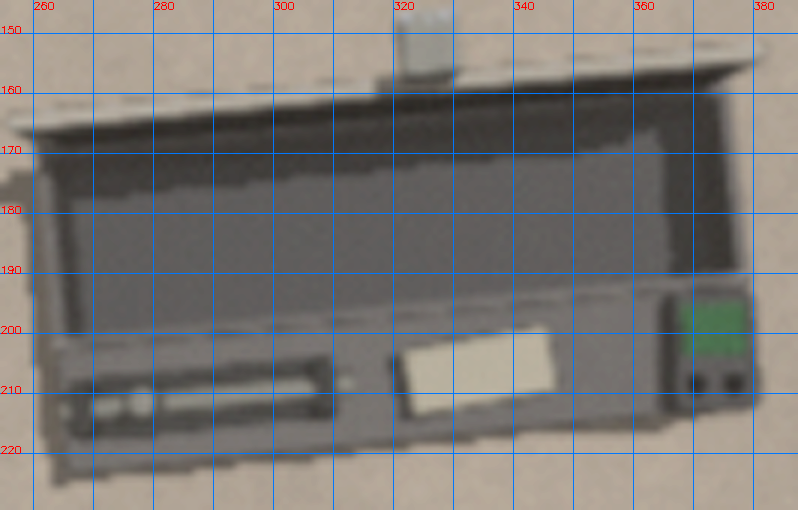

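View pics/g2.png

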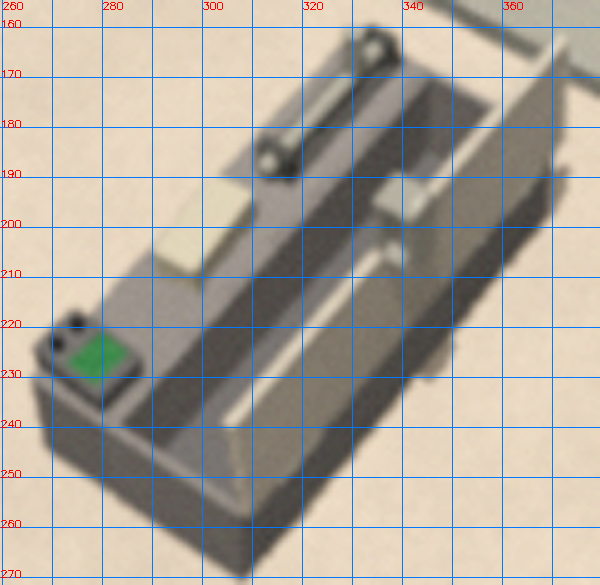

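View pics/g3.png

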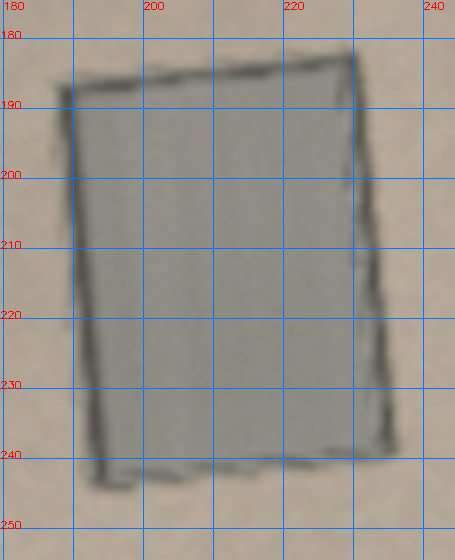

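```bash
python3 - <<'E'
from h import *
crop('scene0',185,250,275,350,6,'g4',1.2)
crop('top0',400,165,505,240,7,'g5')
_,c=load('scene0'); print(c['dist'], load('top0')[1]['dist'])
for z in (0,.09): 
  pass
# chest corner checks
T=load('top0')[1]; S=load('scene0')[1]
print('top front-left top', onplane(T,[[263.5,225]],.09)); 
print('scene right-near bottom (307,270) z0', onplane(S,[[307,270],[267.5,244]],0))
print('scene (306.5,255.5) z.09; timer end', onplane(S,[[308,257],[266,230]],.09))
print('tray top', onplane(T,[[188,187],[230,182],[236,239],[193,244]],.025).round(3))
E
```

```text
[-0.12055146  0.          0.          0.          0.        ] [-0.00111076  0.          0.          0.          0.        ]
top front-left top [[0.43547472 0.23088659 0.09      ]]
scene right-near bottom (307,270) z0 [[ 0.63049343 -0.09565447  0.        ]
 [ 0.47453367 -0.11363833  0.        ]]
scene (306.5,255.5) z.09; timer end [[ 0.63753534 -0.09413309  0.09      ]
 [ 0.48059382 -0.11261494  0.09      ]]
tray top [[0.548 0.471 0.025]
 [0.565 0.344 0.025]
 [0.391 0.322 0.025]
 [0.375 0.451 0.025]]
```

View pics/g4.png

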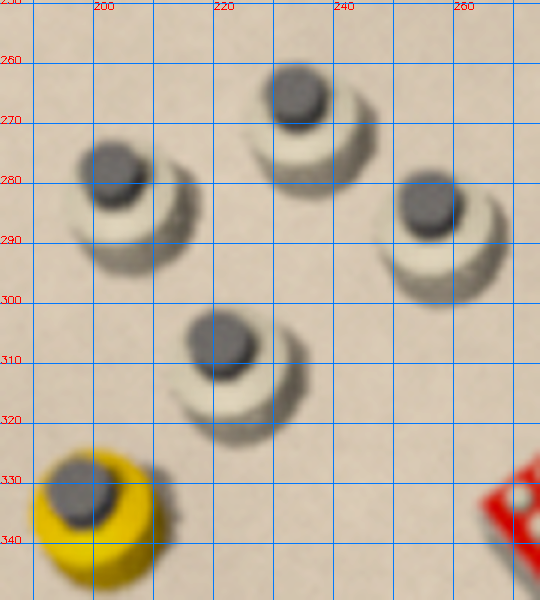

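View pics/g5.png

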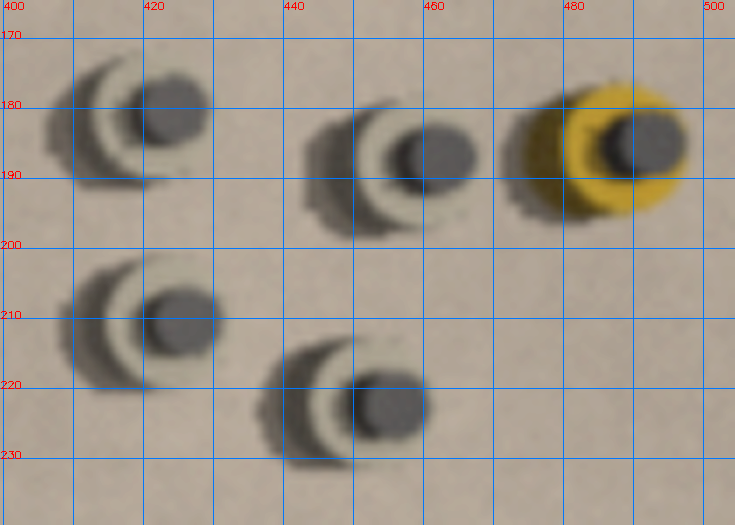

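```bash
python3 - <<'E'
from h import *
from scipy.optimize import least_squares
T=load('top0')[1]; S=load('scene0')[1]
A=np.array([[424,180],[425.8,210.5],[461.8,187],[456,222.3]]);B=np.array([[256,283.7],[233.8,265.5],[221,307],[203,278.5]])
a=onplane(T,A,.07);b=onplane(S,B,.07);print('caps',a.round(4).tolist(),b.round(4).tolist())
obs=[(T,(263.5,225),(-80,170,90)),(T,(267.5,201.5),(-14,164,90)),(T,(376.5,190),(-14,-164,90)),(S,(307,270),(80,-170,0)),(S,(267.5,244),(-80,-170,0)),(S,(308,257),(80,-170,90)),(S,(266,230),(-80,-170,90))]
def res(p):
    r=[]
    for c,uv,X in obs:
        X=np.array(X)/1e3; W=onplane(c,[uv],X[2])[0]
        Q=np.array([[np.cos(p[2]),-np.sin(p[2])],[np.sin(p[2]),np.cos(p[2])]])@X[:2]+p[:2]
        r+=list(W[:2]-Q)
    return np.array(r)
f=least_squares(res,[.53,.05,.12]);print('chest',f.x.round(4),(f.fun.reshape(-1,2)*1e3).round(1).tolist())
p=f.x
def inv(W): 
    d=W[:,:2]-p[:2]; c,s=np.cos(p[2]),np.sin(p[2]); return np.c_[c*d[:,0]+s*d[:,1],-s*d[:,0]+c*d[:,1]].round(4)
sl=onplane(T,[[322,203],[344.8,199.5],[347,209.5],[324,213.5]],.12); print('slidebox',sl.mean(0).round(4),sl.round(3).tolist(),inv(sl).tolist())
ti=onplane(T,[[367,194],[379.5,194],[381,211.5],[368,213.5]],.114); print('timer',ti.mean(0).round(4),inv(ti).tolist())
kn=onplane(T,[[279,211.8]],.148); print('knob',kn,inv(kn))
tr=[onplane(T,[[188.5,186.5],[230.5,182],[236,239.5],[193,244]],.025)][0];print(tr.mean(0))
e=onplane(T,[[259,167],[377.5,155]],.185);print('lid edge',inv(e))
E
```

```text
caps [[0.5743, -0.243, 0.07], [0.4829, -0.2482, 0.07], [0.5547, -0.3575, 0.07], [0.4486, -0.3391, 0.07]] [[0.5792, -0.2495, 0.07], [0.4884, -0.2539, 0.07], [0.5592, -0.3649, 0.07], [0.4538, -0.3431, 0.07]]
chest [0.536  0.0654 0.1152] [[-1.5, 5.8], [0.3, -6.1], [-0.0, 2.5], [-4.5, -1.4], [-1.5, -1.0], [2.6, 0.2], [4.6, 0.1]]
slidebox [0.4906 0.0279 0.12  ] [[0.5, 0.063, 0.12], [0.51, -0.001, 0.12], [0.482, -0.008, 0.12], [0.47, 0.057, 0.12]] [[-0.0362, 0.0021], [-0.033, -0.0633], [-0.0619, -0.0665], [-0.0663, -0.0004]]
timer [ 0.501  -0.0852  0.114 ] [[-0.0237, -0.1288], [-0.0274, -0.1646], [-0.0776, -0.1632], [-0.0794, -0.1255]]
knob [[0.47312936 0.18170645 0.148     ]] [[-0.0491  0.1228]]
[0.46957762 0.39636798 0.025     ]
lid edge [[ 0.0739  0.1604]
 [ 0.0742 -0.1578]]
```

```bash
cat >> h.py <<'E'
def yawz():
    s=arm.observe(); M=R.from_euler('xyz',s['eef_rot']).as_matrix(); return s,M
def plan(x,y,z,phi=None):
    """phi deg of tool z. prints turn rows first then slide totals (units)"""
    s,M=yawz(); p0=np.degrees(np.arctan2(M[1,2],M[0,2]))
    if phi is None: phi=p0; 
    d=(phi-p0+180)%360-180
    f=np.radians(phi); X=np.array([np.sin(f),-np.cos(f),0]);Y=np.array([0,0,-1.]);Z=np.array([np.cos(f),np.sin(f),0])
    D=np.array([x,y,z])-s['ee_pos']
    print('now',s['ee_pos'].round(4),'phi %.2f'%p0,'tilt',M[2].round(3),'w %.4f t %.1f'%(s['width'],s['clock']),'F',s['contact_force'].round(1),'q6 %.2f'%s['qpos'][5])
    print('turn_y units total %.2f'%(-d/5),' slide units x %.3f y %.3f z %.3f'%tuple(D@np.c_[X,Y,Z]/.04))
E
python3 -c "
from h import *
plan(.42,.03,.25,9.5)"
```

```text
now [ 0.1568 -0.6043  0.2108] phi -75.46 tilt [-0.    -1.    -0.002] w 0.0855 t 0.1 F [-0.7 -0.4  0. ] q6 -0.07
turn_y units total -16.99  slide units x -14.554 y -0.980 z 9.108
```

send_rows(
  grip=[70, 70, 70, 70, 70, 70, 70, 70, 70, 70, 70, 70, 70, 70, 70, 70, 70],
  slide=[
    [0, 0, 0],
    [0, 0, 0],
    [0, 0, 0],
    [0, 0, 0],
    [0, 0, 0],
    [0, 0, 0],
    [0, 0, 0],
    [0, 0, 0],
    [0, 0, 0],
    [0, 0, 0],
    [0, 0, 0],
    [0, 0, 0],
    [0, 0, 0],
    [0, 0, 0],
    [0, 0, 0],
    [0, 0, 0],
    [0, 0, 0],
  ],
  turn=[
    [0, -1, 0],
    [0, -1, 0],
    [0, -1, 0],
    [0, -1, 0],
    [0, -1, 0],
    [0, -1, 0],
    [0, -1, 0],
    [0, -1, 0],
    [0, -1, 0],
    [0, -1, 0],
    [0, -1, 0],
    [0, -1, 0],
    [0, -1, 0],
    [0, -1, 0],
    [0, -1, 0],
    [0, -1, 0],
    [0, -1, 0],
  ],
)

```text
clock: 1.85
ee_pos: [0.1568, -0.6046, 0.2112]
eef_rot: [-1.571, 0.001, -1.401]
contact_force: [-0.3, 0.6, 0.8]
width: 0.0699
```

send_rows(
  grip=[70, 70, 70, 70, 70, 70, 70, 70, 70, 70, 70, 70, 70, 70, 70, 70, 70],
  slide=[
    [-0.91, -0.06, 0.57],
    [-0.91, -0.06, 0.57],
    [-0.91, -0.06, 0.57],
    [-0.91, -0.06, 0.57],
    [-0.91, -0.06, 0.57],
    [-0.91, -0.06, 0.57],
    [-0.91, -0.06, 0.57],
    [-0.91, -0.06, 0.57],
    [-0.91, -0.06, 0.57],
    [-0.91, -0.06, 0.57],
    [-0.91, -0.06, 0.57],
    [-0.91, -0.06, 0.57],
    [-0.91, -0.06, 0.57],
    [-0.91, -0.06, 0.57],
    [-0.91, -0.06, 0.57],
    [-0.91, -0.06, 0.57],
    [0, 0, 0],
  ],
  turn=[
    [0, 0, 0],
    [0, 0, 0],
    [0, 0, 0],
    [0, 0, 0],
    [0, 0, 0],
    [0, 0, 0],
    [0, 0, 0],
    [0, 0, 0],
    [0, 0, 0],
    [0, 0, 0],
    [0, 0, 0],
    [0, 0, 0],
    [0, 0, 0],
    [0, 0, 0],
    [0, 0, 0],
    [0, 0, 0],
    [0, 0, 0],
  ],
)

```text
clock: 3.55
ee_pos: [0.4215, 0.034, 0.2506]
eef_rot: [-1.569, 0.002, -1.398]
contact_force: [-0.9, -1.0, 0.7]
width: 0.0704
```

```bash
python3 -c "
from h import *
plan(.49,.03,.25,9.5)
im,c=snap('wrist','w1'); print(np.array(c['world_from_camera']).round(3).tolist(),c['dist'])"
```

```text
now [0.4215 0.034  0.2506] phi 9.92 tilt [-0.002 -1.     0.002] w 0.0704 t 3.5 F [-0.9 -1.   0.7] q6 -0.20
turn_y units total 0.08  slide units x 0.382 y 0.016 z 1.673
[[0.985, 0.163, 0.058, 0.407], [0.173, -0.933, -0.315, 0.115], [0.002, 0.32, -0.947, 0.413], [0.0, 0.0, 0.0, 1.0]] [0.00440782 0.         0.         0.         0.        ]
```

View pics/w1.png

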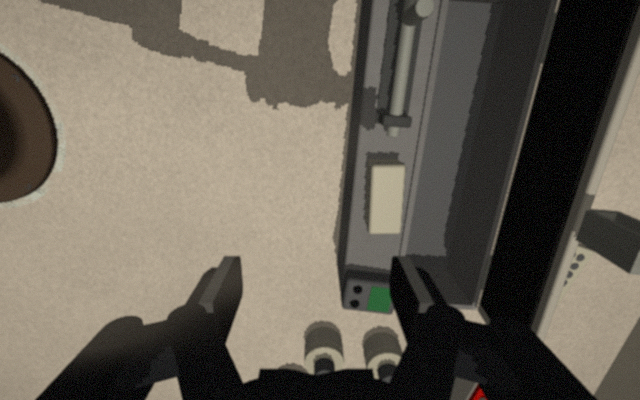

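```bash
python3 - <<'E'
from h import *
crop('w1',330,0,450,130,6,'g6',1.4); crop('w1',330,140,450,260,6,'g7',1.4)
im,c=load('w1')
g=cv2.cvtColor(im,cv2.COLOR_BGR2GRAY)[150:245,355:420]; m=(g>140).astype(np.uint8)
n,l,st,ce=cv2.connectedComponentsWithStats(m); 
for i in range(1,n):
    if st[i,4]>600:
        cn=max(cv2.findContours((l==i).astype(np.uint8),0,1)[0],key=cv2.contourArea).reshape(-1,2)+[355,150]
        r=cv2.minAreaRect(cn.astype(np.float32)); b=cv2.boxPoints(r); W=onplane(c,b,.12); print(st[i],b.tolist(),W.round(4).tolist(),W.mean(0).round(4), [np.linalg.norm(W[k]-W[k-1]).round(4) for k in range(4)])
E
```

```text
[  15   16   35   68 2069] [[369.40399169921875, 232.92019653320312], [372.81793212890625, 164.64089965820312], [404.43890380859375, 166.22195434570312], [401.02496337890625, 234.50125122070312]] [[0.4826, -0.0088, 0.12], [0.4704, 0.0584, 0.12], [0.4992, 0.062, 0.12], [0.5136, -0.0051, 0.12]] [0.4914 0.0266 0.12  ] [np.float64(0.0312), np.float64(0.0683), np.float64(0.0291), np.float64(0.0686)]
```

View pics/g7.png

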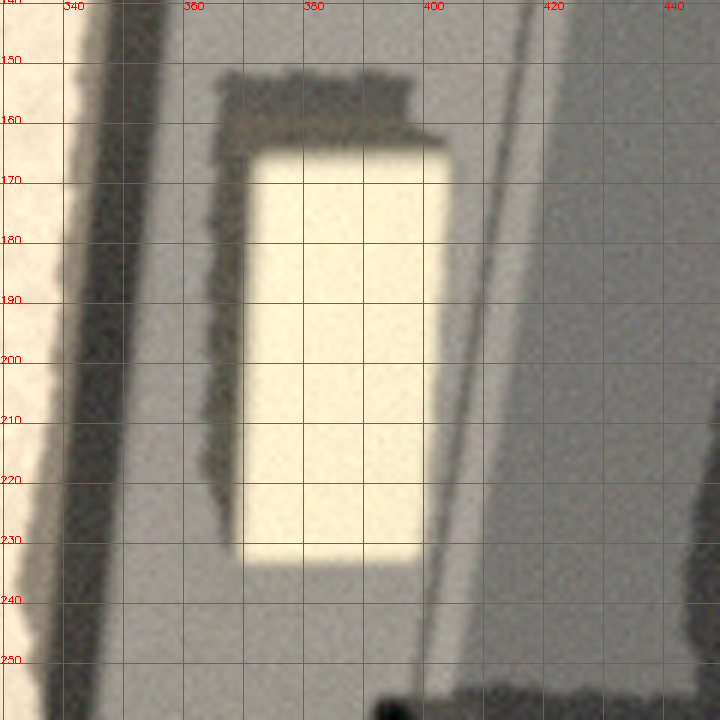

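View pics/g6.png

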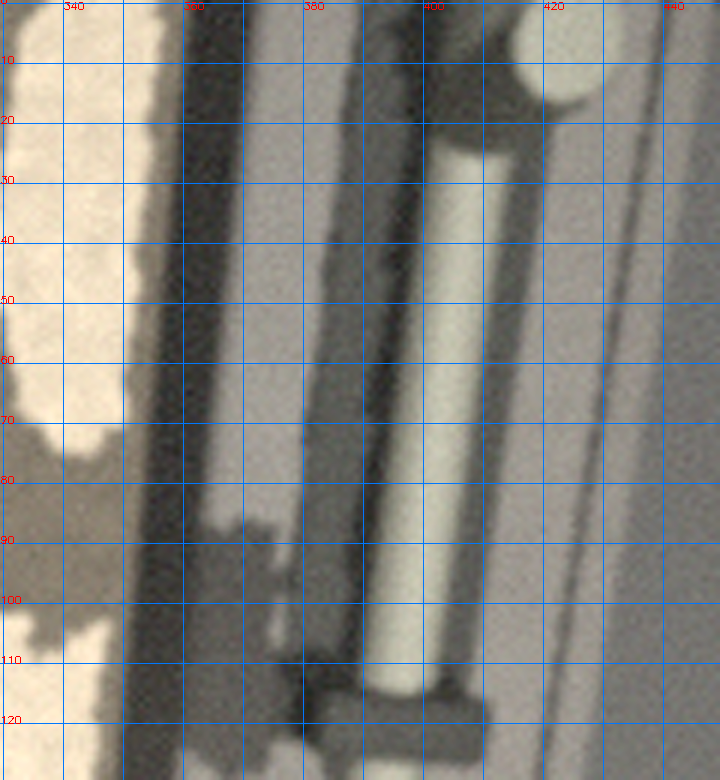

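```bash
python3 - <<'E'
from h import *
im,c=load('w1'); print('knob',onplane(c,[[422.5,7]],.148))
f=onplane(c,[[358.5,130],[345.5,258]],.09); b=onplane(c,[[417.5,145],[399,255]],.09); print(f.round(4).tolist(),b.round(4).tolist())
for q in (f,b): d=q[0]-q[1]; print(np.degrees(np.arctan2(-d[0],d[1])))
plan(.4914,.0266,.17,10.5)
E
```

```text
knob [[0.47298303 0.18173761 0.148     ]]
[[0.4553, 0.0838, 0.09], [0.4711, -0.0558, 0.09]] [[0.5158, 0.0795, 0.09], [0.5287, -0.0419, 0.09]]
6.455289420215829
6.038211259362553
now [0.4204 0.0318 0.2501] phi 9.85 tilt [-0. -1. -0.] w 0.0700 t 3.6 F [-0.4 -0.1  0.6] q6 -0.20
turn_y units total -0.13  slide units x 0.452 y 2.004 z 1.722
```

send_rows(
  grip=[60, 60, 60, 60, 60, 60, 60, 60, 60],
  slide=[
    [0.15, 0, 0.57],
    [0.15, 0, 0.57],
    [0.15, 0, 0.58],
    [0, 0.9, 0],
    [0, 0.9, 0],
    [0, 0.6, 0],
    [0, 0.6, 0],
    [0, 0.6, 0],
    [0, 0, 0],
  ],
  turn=[
    [0, -0.13, 0],
    [0, 0, 0],
    [0, 0, 0],
    [0, 0, 0],
    [0, 0, 0],
    [0, 0, 0],
    [0, 0, 0],
    [0, 0, 0],
    [0, 0, 0],
  ],
)

```text
clock: 4.5
ee_pos: [0.4867, 0.0226, 0.1026]
eef_rot: [-1.58, 0.001, -1.395]
contact_force: [-0.5, 0.9, -0.5]
width: 0.0602
```

send_rows(
  grip=[20, 20, 20, 20, 20, 20],
  slide=[
    [0, 0, 0],
    [0, 0, 0],
    [0, 0, 0],
    [0, 0, 0],
    [0, 0, 0],
    [0, 0, 0],
  ],
  turn=[
    [0, 0, 0],
    [0, 0, 0],
    [0, 0, 0],
    [0, 0, 0],
    [0, 0, 0],
    [0, 0, 0],
  ],
  squeeze=30,
)

```text
clock: 5.1
ee_pos: [0.4913, 0.0241, 0.1066]
eef_rot: [-1.57, -0.0, -1.393]
contact_force: [0.0, -0.5, -0.3]
width: 0.0199
```

send_rows(
  grip=[20, 20, 20, 20, 20],
  slide=[
    [0, -0.5, 0],
    [0, -1, 0],
    [0, -1, 0],
    [0, -0.5, 0],
    [0, 0, 0],
  ],
  turn=[
    [0, 0, 0],
    [0, 0, 0],
    [0, 0, 0],
    [0, 0, 0],
    [0, 0, 0],
  ],
)

```text
clock: 5.6
ee_pos: [0.494, 0.024, 0.2304]
eef_rot: [-1.562, -0.002, -1.393]
contact_force: [0.2, -0.1, -0.1]
width: 0.0198
```

```bash
python3 -c "
from h import *
plan(.51,.402,.22,6.6)"
```

```text
now [0.494  0.024  0.2304] phi 10.21 tilt [ 0.002 -1.     0.008] w 0.0198 t 5.6 F [ 0.2 -0.1 -0.1] q6 -0.22
turn_y units total 0.72  slide units x -9.341 y 0.260 z 1.483
```

```bash
python3 -c "
from h import *
snap('wrist','w2');snap('top','t2')
crop('t2',255,130,388,230,6,'g8')"
```

```text
(no output)
```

View pics/w2.png

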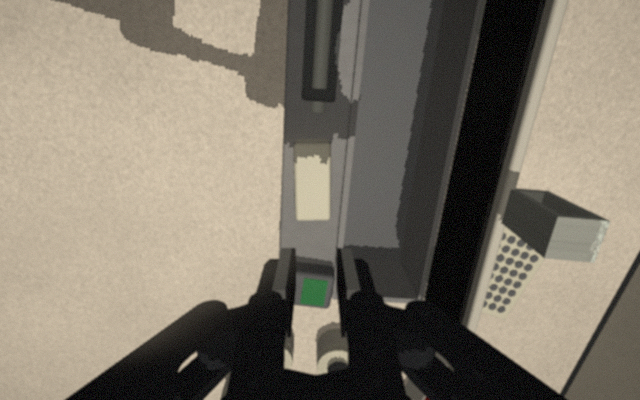

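View pics/t2.png

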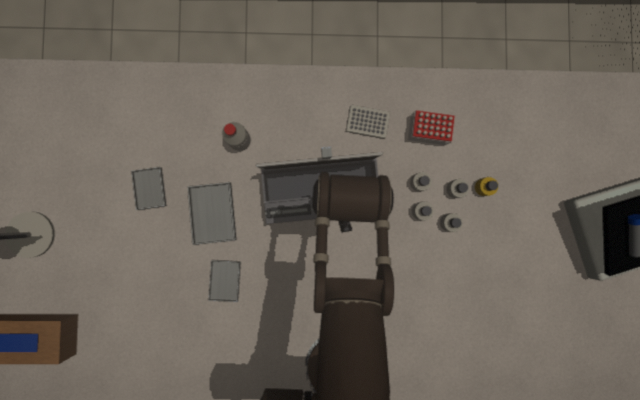

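```bash
cat >> h.py <<'E'
def box(fn,x0,y0,x1,y1,thr,z):
    im,c=load(fn); g=cv2.cvtColor(im,cv2.COLOR_BGR2GRAY)[y0:y1,x0:x1]; m=(g>thr).astype(np.uint8)
    n,l,st,ce=cv2.connectedComponentsWithStats(m); i=1+np.argmax(st[1:,4])
    cn=max(cv2.findContours((l==i).astype(np.uint8),0,1)[0],key=cv2.contourArea).reshape(-1,2)+[x0,y0]
    b=cv2.boxPoints(cv2.minAreaRect(cn.astype(np.float32))); W=onplane(c,b,z)
    print(b.round(1).tolist(),W.round(4).tolist(),W.mean(0).round(4),[np.linalg.norm(W[k]-W[k-1]).round(4) for k in range(4)])
E
python3 -c "
from h import *
crop('w2',270,130,370,320,4,'g9',1.4)
im,c=load('w2')
for z in (.09,.12): print(onplane(c,[[296,220],[330,219]],z).round(4).tolist())
s=arm.observe();print(s['ee_pos'])
M=R.from_euler('xyz',s['eef_rot']).as_matrix()
print(proj(c,[s['ee_pos'],s['ee_pos']+.011*M[:,1]+.01*M[:,2],s['ee_pos']+.011*M[:,1]-.01*M[:,2]]))
"
```

```text
[[0.4835, -0.0221, 0.09], [0.5167, -0.0152, 0.09]]
[[0.4829, -0.0095, 0.12], [0.5129, -0.0032, 0.12]]
[0.49082789 0.02408384 0.22606888]
[[310.25905278 240.98627527]
 [327.23082779 232.63916297]
 [293.54437813 232.73893301]]
```

View pics/g9.png

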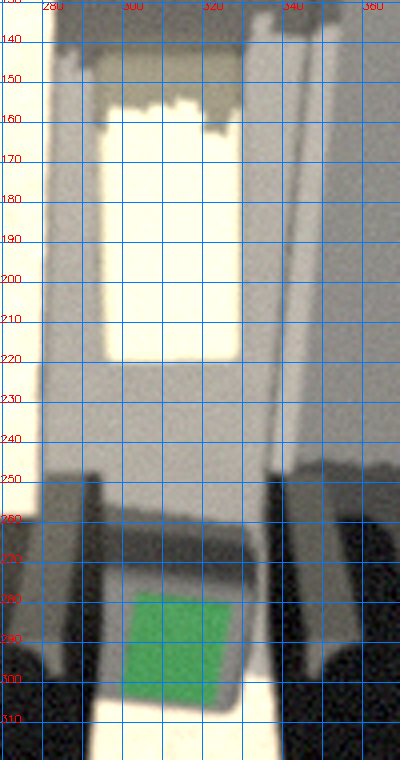

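```bash
python3 -c "
from h import *
im,c=load('w2')
s=arm.observe();M=R.from_euler('xyz',s['eef_rot']).as_matrix()
for t in (.011,.0,-.01,-.02,-.03):
  print(t,proj(c,[s['ee_pos']+M@[x,t,z] for x in(-.011,.011) for z in (-.0099,.0099)]).round(0).tolist())
im,c=load('w1'); print('w1')
M=R.from_euler('xyz',[-1.569,.002,-1.398]).as_matrix()
for t in (.011,.0,-.01,-.02,-.03):
  print(t,proj(c,[np.array([.4215,.034,.2506])+M@[x,t,z] for x in(-.011,.011) for z in (-.035,.035)]).round(0).tolist())
"
```

```text
0.011 [[293.0, 216.0], [327.0, 215.0], [294.0, 249.0], [327.0, 249.0]]
0.0 [[292.0, 223.0], [328.0, 223.0], [293.0, 258.0], [328.0, 258.0]]
-0.01 [[291.0, 231.0], [329.0, 230.0], [292.0, 268.0], [328.0, 267.0]]
-0.02 [[290.0, 239.0], [330.0, 239.0], [291.0, 278.0], [329.0, 278.0]]
-0.03 [[288.0, 249.0], [331.0, 248.0], [290.0, 289.0], [330.0, 289.0]]
w1
0.011 [[255.0, 219.0], [377.0, 219.0], [257.0, 254.0], [375.0, 254.0]]
0.0 [[251.0, 227.0], [381.0, 227.0], [253.0, 263.0], [378.0, 263.0]]
-0.01 [[247.0, 235.0], [385.0, 235.0], [250.0, 273.0], [382.0, 273.0]]
-0.02 [[243.0, 244.0], [389.0, 244.0], [246.0, 284.0], [386.0, 284.0]]
-0.03 [[239.0, 254.0], [393.0, 254.0], [242.0, 296.0], [390.0, 296.0]]
```

```bash
python3 -c "
from h import *
im,c=snap('scene','s2'); s=arm.observe(); p=s['ee_pos'];print(p, proj(c,[p,p+[0,0,-.011],p+[0,0,.03],[p[0],p[1],.12],[p[0],p[1],.09]]).round(1).tolist())
crop('s2',250,110,370,240,5,'g10',1.3)
"
```

```text
[0.48997366 0.02411127 0.22496541] [[297.5, 177.4], [297.7, 179.8], [296.9, 170.9], [299.3, 198.5], [299.7, 204.1]]
```

View pics/g10.png

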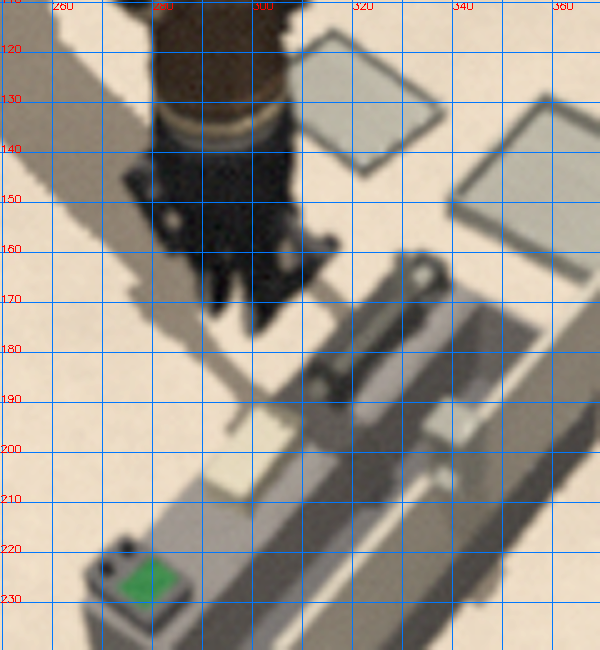

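```bash
python3 -c "
from h import *
for fn,a,b,w in(('w1',(240,257),(393,257),.0704),('w2',(293.5,247),(335.5,247),.0198)):
  im,c=load(fn); o,d=ray(c,[a,b]); k=w/np.linalg.norm(d[0]-d[1]); P=o+d*k; print(P.round(4).tolist(),k)
  T=c['world_from_camera'];print(T[:3,3].round(4))
crop('w1',200,230,440,330,3,'g11',2.5)
crop('w2',260,230,370,330,6,'g12',2.5)
"
```

```text
[[0.3855, 0.0363, 0.2787], [0.4549, 0.0485, 0.2789]] 0.15054260139687234
[0.4068 0.1151 0.4127]
[[0.4814, 0.0331, 0.2537], [0.5009, 0.0367, 0.2538]] 0.15419777927795653
[0.4778 0.1054 0.3922]
```

View pics/g12.png

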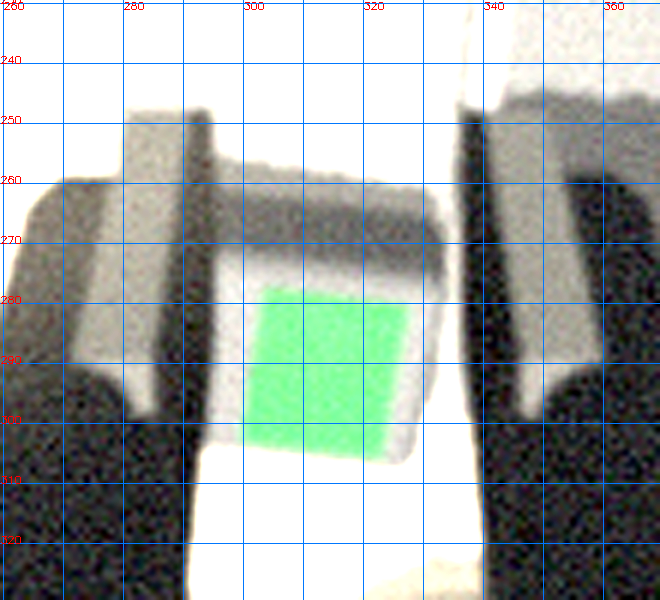

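View pics/g11.png

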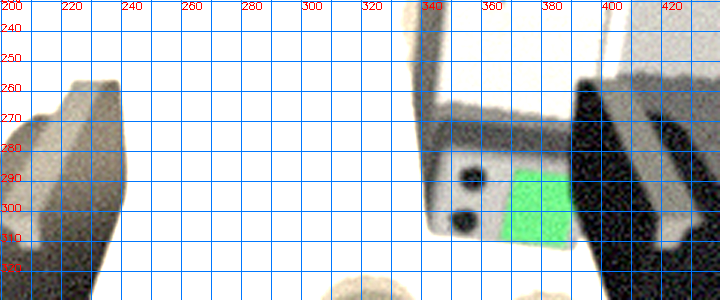

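The gripper missed: the box hasn't moved (its near edge is still at (.483,-.009)). Both cameras put the fingertips about 25–28 mm above the TCP, not 11 mm ahead of it. I'll go lower in small steps and watch the force.

send_rows(
  grip=[60, 60, 60, 60, 60, 60, 60, 60],
  slide=[
    [0, 0, 0],
    [0, 1, 0],
    [0, 1, 0],
    [0, 0.9, 0],
    [0, 0.2, 0],
    [0, 0.2, 0],
    [0, 0, 0],
    [0, 0, 0],
  ],
  turn=[
    [0, 0, 0],
    [0, 0, 0],
    [0, 0, 0],
    [0, 0, 0],
    [0, 0, 0],
    [0, 0, 0],
    [0, 0, 0],
    [0, 0, 0],
  ],
)

```text
clock: 6.55
ee_pos: [0.4925, 0.024, 0.0956]
eef_rot: [-1.568, -0.001, -1.393]
contact_force: [-0.1, -0.7, 0.5]
width: 0.0605
```

send_rows(
  grip=[60, 60, 60],
  slide=[
    [0, 0.2, 0],
    [0, 0, 0],
    [0, 0, 0],
  ],
  turn=[
    [0, 0, 0],
    [0, 0, 0],
    [0, 0, 0],
  ],
)

```text
clock: 6.85
ee_pos: [0.4912, 0.024, 0.0865]
eef_rot: [-1.57, -0.0, -1.393]
contact_force: [-0.4, 0.2, -0.3]
width: 0.0597
```

```bash
python3 -c "
from h import *
s=arm.observe();print(s['ee_pos'],s['contact_force'],s['width'])
snap('wrist','w3'); snap('scene','s3'); crop('s3',250,110,370,240,5,'g13',1.3)
"
```

```text
[0.49115369 0.02400346 0.08649656] [-0.35467323  0.21914216 -0.26693507] 0.05970236273201924
```

View pics/g13.png

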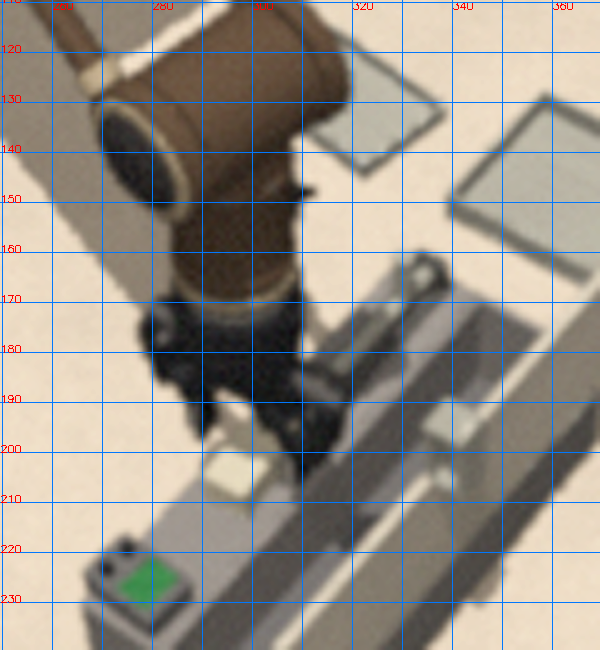

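View pics/w3.png

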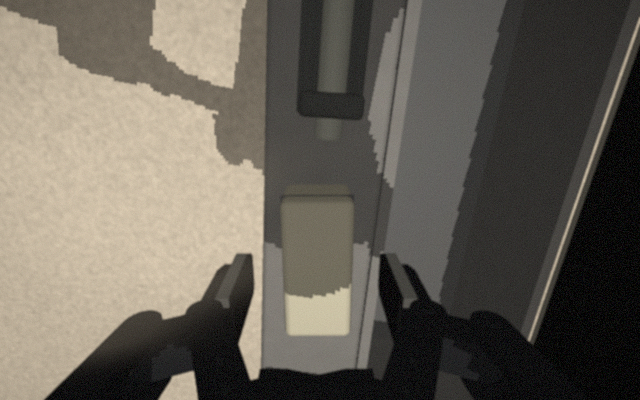

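send_rows(
  grip=[60, 60, 60, 20, 20, 20, 20, 20, 20],
  slide=[
    [0, 0.18, 0],
    [0, 0.18, 0],
    [0, 0, 0],
    [0, 0, 0],
    [0, 0, 0],
    [0, 0, 0],
    [0, 0, 0],
    [0, 0, 0],
    [0, 0, 0],
  ],
  turn=[
    [0, 0, 0],
    [0, 0, 0],
    [0, 0, 0],
    [0, 0, 0],
    [0, 0, 0],
    [0, 0, 0],
    [0, 0, 0],
    [0, 0, 0],
    [0, 0, 0],
  ],
)

```text
clock: 7.85
ee_pos: [0.491, 0.024, 0.0718]
eef_rot: [-1.571, 0.0, -1.393]
contact_force: [-0.2, -0.3, 0.2]
width: 0.0313
```

```bash
python3 -c "
from h import *
s=arm.observe();print(s['ee_pos'],s['contact_force'],s['width'])
snap('wrist','w4')"
```

```text
[0.49097294 0.02404062 0.07182279] [-0.18167127 -0.26067673  0.21891915] 0.03127090023803495
```

View pics/w4.png

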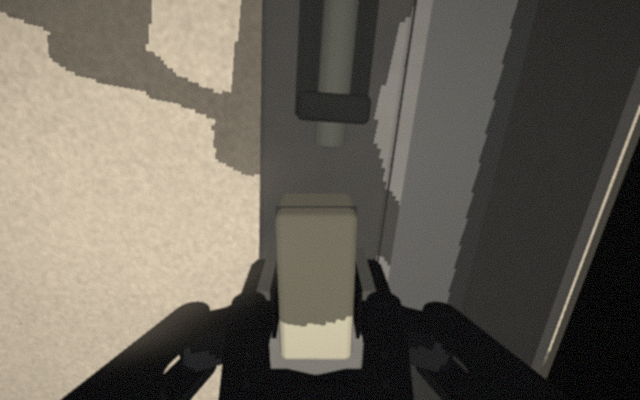

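send_rows(
  grip=[20, 20, 20, 20, 20],
  slide=[
    [0, -0.5, 0],
    [0, -0.8, 0],
    [0, -0.8, 0],
    [0, -0.6, 0],
    [0, 0, 0],
  ],
  turn=[
    [0, 0, 0],
    [0, 0, 0],
    [0, 0, 0],
    [0, 0.35, 0],
    [0, 0.35, 0],
  ],
)

```text
clock: 8.4
ee_pos: [0.4943, 0.0239, 0.1841]
eef_rot: [-1.562, -0.001, -1.455]
contact_force: [-0.1, -0.4, -0.4]
width: 0.0314
```

```bash
python3 -c "
from h import *
plan(.514,.399,.10)"
```

```text
now [0.4943 0.0239 0.1841] phi 6.62 tilt [ 0.001 -1.     0.009] w 0.0314 t 8.4 F [-0.1 -0.4 -0.4] q6 -0.16
turn_y units total -0.00  slide units x -9.258 y 2.104 z 1.569
```

send_rows(
  grip=[20, 20, 20, 20, 20, 20, 20, 20, 20, 20, 20, 20, 20, 20, 20],
  slide=[
    [-0.5, 0, 0.1],
    [-0.8, 0, 0.14],
    [-0.8, 0, 0.14],
    [-0.8, 0, 0.14],
    [-0.8, 0, 0.14],
    [-0.8, 0, 0.14],
    [-0.8, 0, 0.14],
    [-0.8, 0, 0.14],
    [-0.8, 0, 0.14],
    [-0.8, 0, 0.14],
    [-0.8, 0, 0.14],
    [-0.8, 0, 0.14],
    [0, 1, 0],
    [0, 1, 0],
    [0, 0, 0],
  ],
  turn=[
    [0, 0, 0],
    [0, 0, 0],
    [0, 0, 0],
    [0, 0, 0],
    [0, 0, 0],
    [0, 0, 0],
    [0, 0, 0],
    [0, 0, 0],
    [0, 0, 0],
    [0, 0, 0],
    [0, 0, 0],
    [0, 0, 0],
    [0, 0, 0],
    [0, 0, 0],
    [0, 0, 0],
  ],
)

```text
clock: 9.9
ee_pos: [0.5072, 0.3978, 0.0925]
eef_rot: [-1.584, -0.007, -1.453]
contact_force: [-1.7, -0.8, -1.6]
width: 0.0317
```

```bash
python3 -c "
from h import *
plan(.514,.399,-.010)
snap('wrist','w5'); snap('top','t5')"
```

```text
now [0.5072 0.3978 0.0925] phi 6.73 tilt [ 0.007 -1.    -0.013] w 0.0317 t 9.9 F [-1.7 -0.8 -1.6] q6 0.48
turn_y units total -0.00  slide units x -0.009 y 2.562 z 0.171
```

View pics/w5.png

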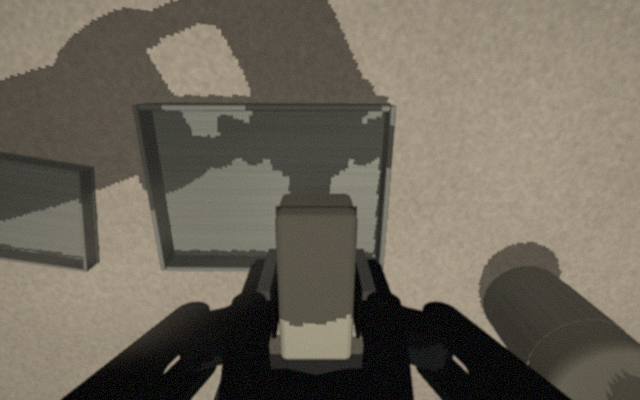

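```bash
python3 -c "
from h import *
im,c=load('w5'); W=onplane(c,[[137,105],[393,104]],.025);print(W.round(4).tolist(), W.mean(0)); B=onplane(c,[[165,268]],.025);print(B)
print(onplane(c,[[278,209],[355,209]],.116)); plan(.514,.399,-.01)"
```

```text
[[0.3777, 0.4534, 0.025], [0.5494, 0.4746, 0.025]] [0.4635428  0.46396158 0.025     ]
[[0.39240768 0.32784607 0.025     ]]
[[0.48692475 0.42615872 0.116     ]
 [0.52141476 0.43042736 0.116     ]]
now [0.5119 0.4005 0.0988] phi 6.69 tilt [ 0.001 -1.    -0.003] w 0.0314 t 10.0 F [-0.9  1.4  0.8] q6 0.48
turn_y units total -0.00  slide units x 0.043 y 2.719 z 0.048
```

send_rows(
  grip=[20, 20, 20, 20, 20, 45, 45, 45, 45],
  slide=[
    [0, 0.8, 0],
    [0, 0.8, 0],
    [0, 0.7, 0],
    [0, 0.35, 0],
    [0, 0, 0],
    [0, 0, 0],
    [0, 0, 0],
    [0, 0, 0],
    [0, 0, 0],
  ],
  turn=[
    [0, 0, 0],
    [0, 0, 0],
    [0, 0, 0],
    [0, 0, 0],
    [0, 0, 0],
    [0, 0, 0],
    [0, 0, 0],
    [0, 0, 0],
    [0, 0, 0],
  ],
)

```text
clock: 10.9
ee_pos: [0.5137, 0.4018, -0.0047]
eef_rot: [-1.569, 0.001, -1.454]
contact_force: [-0.8, -0.5, -0.5]
width: 0.0448
```

send_rows(
  grip=[45, 45, 45, 45, 45, 70, 70, 70],
  slide=[
    [0, -0.4, 0],
    [0, -0.8, 0],
    [0, -1, 0],
    [0, -1, 0],
    [0, -1, 0],
    [0, -0.8, 0],
    [0, 0, 0],
    [0, 0, 0],
  ],
  turn=[
    [0, 0, 0],
    [0, 0, 0],
    [0, 0, 0],
    [0, 0, 0],
    [0, 0, 0],
    [0, 0, 0],
    [0, 0, 0],
    [0, 0, 0],
  ],
)

```text
clock: 11.7
ee_pos: [0.5135, 0.4016, 0.1963]
eef_rot: [-1.567, 0.002, -1.454]
contact_force: [0.1, -0.8, 0.0]
width: 0.0701
```

```bash
python3 -c "
from h import *
plan(.502,-.03,.20,6.6)
snap('wrist','w6')"
```

```text
now [0.5135 0.4016 0.1963] phi 6.70 tilt [-0.002 -1.     0.003] w 0.0701 t 11.7 F [ 0.1 -0.8  0. ] q6 0.48
turn_y units total 0.02  slide units x 10.686 y -0.093 z -1.525
```

View pics/w6.png

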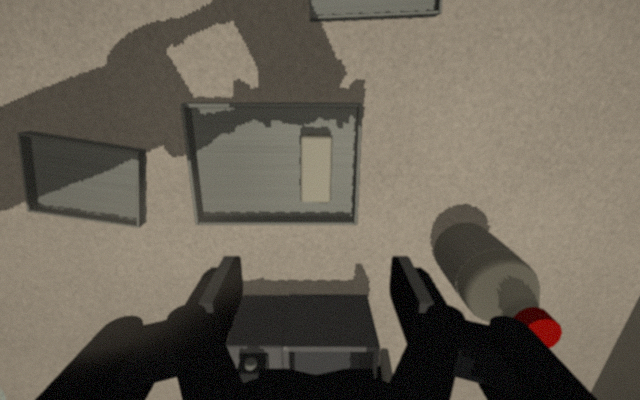

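send_rows(
  grip=[75, 75, 75, 75, 75, 75, 75, 75, 75, 75, 75, 75, 75, 75, 75, 75],
  slide=[
    [0.6, 0, -0.1],
    [0.88, 0, -0.1],
    [0.88, 0, -0.1],
    [0.88, 0, -0.1],
    [0.88, 0, -0.1],
    [0.88, 0, -0.1],
    [0.88, 0, -0.1],
    [0.88, 0, -0.1],
    [0.88, 0, -0.1],
    [0.88, 0, -0.1],
    [0.88, 0, -0.1],
    [0.88, 0, -0.1],
    [0.88, 0, -0.1],
    [0.88, 0, -0.1],
    [0, 0, 0],
    [0, 0, 0],
  ],
  turn=[
    [0, 0, 0],
    [0, 0, 0],
    [0, 0, 0],
    [0, 0, 0],
    [0, 0, 0],
    [0, 0, 0],
    [0, 0, 0],
    [0, 0, 0],
    [0, 0, 0],
    [0, 0, 0],
    [0, 0, 0],
    [0, 0, 0],
    [0, 0, 0],
    [0, 0, 0],
    [0, 0, 0],
    [0, 0, 0],
  ],
)

```text
clock: 13.35
ee_pos: [0.5118, -0.0839, 0.192]
eef_rot: [-1.574, 0.002, -1.456]
contact_force: [0.2, -0.3, 0.1]
width: 0.0753
```

```bash
python3 -c "
from h import *
plan(.501,-.085,.20,6.6)
snap('wrist','w7'); crop('w7',240,100,440,300,4,'g14',1.4)"
```

```text
now [ 0.5118 -0.0839  0.192 ] phi 6.56 tilt [-0.002 -1.    -0.004] w 0.0753 t 13.3 F [ 0.2 -0.3  0.1] q6 -0.36
turn_y units total -0.01  slide units x -0.004 y -0.201 z -0.271
```

View pics/g14.png

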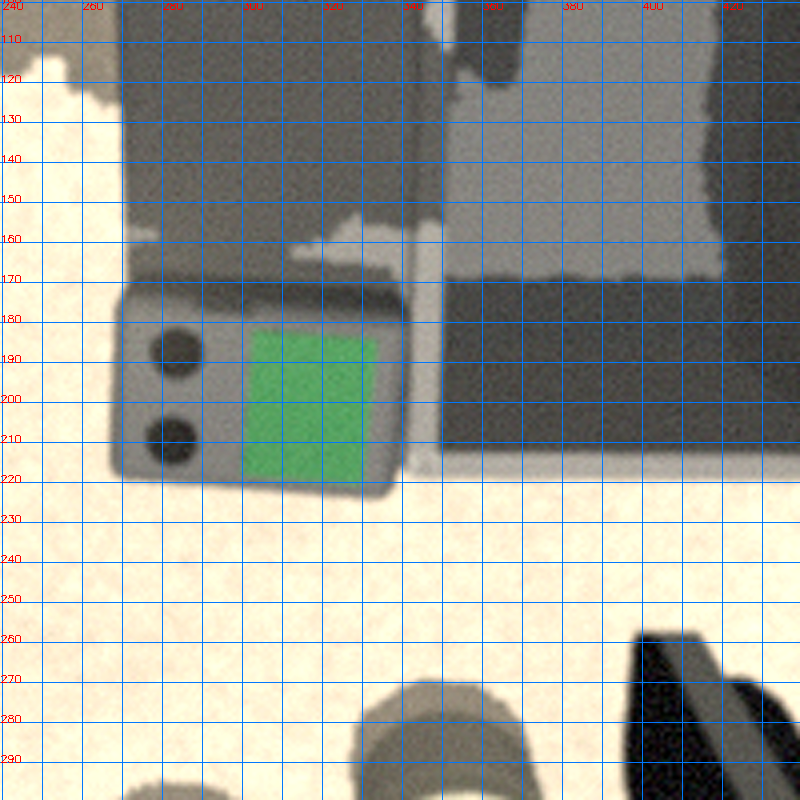

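View pics/w7.png

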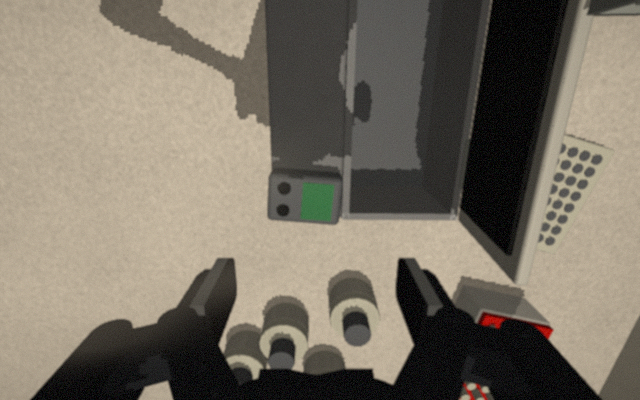

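```bash
python3 -c "
from h import *
im,c=load('w7'); W=onplane(c,[[269.5,173],[340,179],[336,224],[267,219]],.114);print(W.round(4).tolist(), W.mean(0), [np.linalg.norm(W[k]-W[k-1]).round(4) for k in range(4)])
d=(W[1]+W[2]-W[0]-W[3]);print('yaw',np.degrees(np.arctan2(d[1],d[0])))
E=onplane(c,[[347,213],[450,212]],.09);print('cavity -164 wall',E.round(4).tolist());d=E[1]-E[0];print(np.degrees(np.arctan2(d[1],d[0])))
p=W.mean(0);plan(p[0],p[1],.066)"
```

```text
[[0.4743, -0.067, 0.114], [0.5278, -0.0654, 0.114], [0.5298, -0.1025, 0.114], [0.4749, -0.1046, 0.114]] [ 0.50171868 -0.08488409  0.114     ] [np.float64(0.0377), np.float64(0.0536), np.float64(0.0371), np.float64(0.0549)]
yaw 1.9167545289686319
cavity -164 wall [[0.5406, -0.1012, 0.09], [0.6286, -0.09, 0.09]]
7.281102648248221
now [ 0.512  -0.0832  0.1922] phi 6.65 tilt [-0.002 -1.    -0.003] w 0.0752 t 13.4 F [-0.1  0.3 -0.1] q6 -0.36
turn_y units total -0.00  slide units x 0.013 y 3.155 z -0.259
```

send_rows(
  grip=[75, 75, 75, 75, 75, 75, 75, 75],
  slide=[
    [0, 0, -0.26],
    [0, 0.8, 0],
    [0, 0.8, 0],
    [0, 0.8, 0],
    [0, 0.3, 0],
    [0, 0.25, 0],
    [0, 0.2, 0],
    [0, 0, 0],
  ],
  turn=[
    [0, 0, 0],
    [0, 0.8, 0],
    [0, 0, 0],
    [0, 0, 0],
    [0, 0, 0],
    [0, 0, 0],
    [0, 0, 0],
    [0, 0, 0],
  ],
)

```text
clock: 14.2
ee_pos: [0.503, -0.0847, 0.0677]
eef_rot: [-1.571, 0.0, -1.523]
contact_force: [-1.1, 0.2, -0.3]
width: 0.0751
```

send_rows(
  grip=[45, 45, 45, 45, 45, 45],
  slide=[
    [0, 0, 0],
    [0, 0, 0],
    [0, 0, 0],
    [0, 0, 0],
    [0, 0, 0],
    [0, 0, 0],
  ],
  turn=[
    [0, 0, 0],
    [0, 0, 0],
    [0, 0, 0],
    [0, 0, 0],
    [0, 0, 0],
    [0, 0, 0],
  ],
)

```text
clock: 14.8
ee_pos: [0.5042, -0.0853, 0.069]
eef_rot: [-1.568, -0.001, -1.524]
contact_force: [0.0, 0.7, 6.4]
width: 0.0576
```

send_rows(
  grip=[45, 45, 45, 45, 45, 45],
  slide=[
    [0, -0.4, 0],
    [0, -0.8, 0],
    [0, -0.9, 0],
    [0, -0.9, 0],
    [0, 0, 0],
    [0, 0, 0],
  ],
  turn=[
    [0, 0, 0],
    [0, 0, 0],
    [0, 0, 0],
    [0, -0.4, 0],
    [0, -0.4, 0],
    [0, 0, 0],
  ],
)

```text
clock: 15.4
ee_pos: [0.5035, -0.0851, 0.1889]
eef_rot: [-1.569, -0.001, -1.454]
contact_force: [-0.6, 0.4, -1.2]
width: 0.0571
```

```bash
python3 -c "
from h import *
plan(.430,.395,.09)"
```

```text
now [ 0.5035 -0.0851  0.1889] phi 6.69 tilt [ 0.001 -1.     0.002] w 0.0571 t 15.4 F [-0.6  0.4 -1.2] q6 -0.37
turn_y units total -0.00  slide units x -12.135 y 2.472 z -0.427
```

send_rows(
  grip=[45, 45, 45, 45, 45, 45, 45, 45, 45, 45, 45, 45, 45, 45, 45, 45, 45, 45, 45, 45],
  slide=[
    [-0.5, 0, 0],
    [-0.9, 0, 0],
    [-0.9, 0, 0],
    [-0.9, 0, 0],
    [-0.9, 0, 0],
    [-0.9, 0, 0],
    [-0.9, 0, 0],
    [-0.9, 0, -0.07],
    [-0.9, 0, -0.07],
    [-0.9, 0, -0.07],
    [-0.9, 0, -0.07],
    [-0.9, 0, -0.07],
    [-0.9, 0, -0.07],
    [-0.85, 0, 0],
    [0, 0.8, 0],
    [0, 0.8, 0],
    [0, 0.8, 0],
    [0, 0, 0],
    [0, 0, 0],
    [0, 0, 0],
  ],
  turn=[
    [0, 0, 0],
    [0, 0, 0],
    [0, 0, 0],
    [0, 0, 0],
    [0, 0, 0],
    [0, 0, 0],
    [0, 0, 0],
    [0, 0, 0],
    [0, 0, 0],
    [0, 0, 0],
    [0, 0, 0],
    [0, 0, 0],
    [0, 0, 0],
    [0, 0, 0],
    [0, 0, 0],
    [0, 0, 0],
    [0, 0, 0],
    [0, 0, 0],
    [0, 0, 0],
    [0, 0, 0],
  ],
)

```text
clock: 17.4
ee_pos: [0.4306, 0.3964, 0.0931]
eef_rot: [-1.569, 0.001, -1.454]
contact_force: [0.1, 0.0, -0.6]
width: 0.0573
```

```bash
python3 -c "
from h import *
plan(.430,.395,-.01)
snap('wrist','w8')"
```

```text
now [0.4306 0.3964 0.0931] phi 6.67 tilt [-0.001 -1.     0.002] w 0.0573 t 17.4 F [ 0.1  0.  -0.6] q6 0.55
turn_y units total -0.00  slide units x 0.034 y 2.578 z -0.020
```

View pics/w8.png

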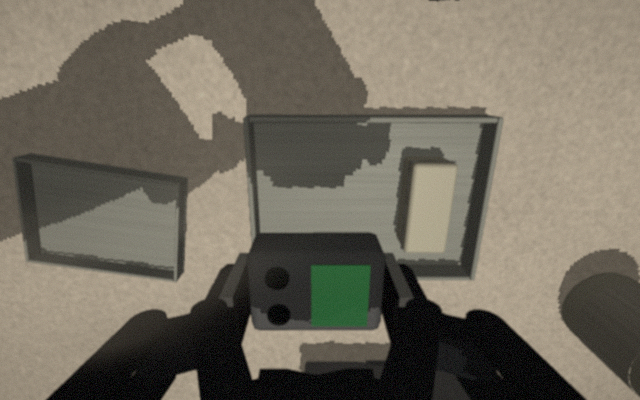

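send_rows(
  grip=[45, 45, 45, 45, 45, 45, 64, 64, 64, 64],
  slide=[
    [0, 0, 0.2],
    [0, 0.8, 0],
    [0, 0.8, 0],
    [0, 0.7, 0],
    [0, 0.3, 0],
    [0, 0, 0],
    [0, 0, 0],
    [0, 0, 0],
    [0, 0, 0],
    [0, 0, 0],
  ],
  turn=[
    [0, 0, 0],
    [0, 0, 0],
    [0, 0, 0],
    [0, 0, 0],
    [0, 0, 0],
    [0, 0, 0],
    [0, 0, 0],
    [0, 0, 0],
    [0, 0, 0],
    [0, 0, 0],
  ],
)

```text
clock: 18.45
ee_pos: [0.4385, 0.3975, -0.0109]
eef_rot: [-1.569, 0.001, -1.454]
contact_force: [-0.1, 0.5, -0.6]
width: 0.064
```

send_rows(
  grip=[64, 64, 64, 64, 64, 60, 60, 60],
  slide=[
    [0, -0.4, 0],
    [0, -0.8, 0],
    [0, -1, 0],
    [0, -1, 0],
    [0, -1, 0],
    [0, -1, 0],
    [0, 0, 0],
    [0, 0, 0],
  ],
  turn=[
    [0, 0, 0],
    [0, 0, 0],
    [0, 0, 0],
    [0, 0, 0],
    [0, 0, 0],
    [0, 0, 0],
    [0, 0, 0],
    [0, 0, 0],
  ],
)

```text
clock: 19.25
ee_pos: [0.4385, 0.3975, 0.1988]
eef_rot: [-1.567, 0.003, -1.454]
contact_force: [0.2, -0.7, -1.0]
width: 0.0606
```

```bash
python3 -c "
from h import *
snap('wrist','w9'); im,c=snap('top','t9')
W=onplane(c,[[424,180],[425.8,210.5]],.07)
plan(.46,-.17,.20,96.6)"
```

```text
now [0.4368 0.3961 0.1953] phi 6.70 tilt [ 0.001 -1.    -0.001] w 0.0602 t 19.4 F [ 0.4 -0.5 -0.8] q6 0.55
turn_y units total -17.98  slide units x -1.049 y -0.118 z -14.126
```

View pics/w9.png

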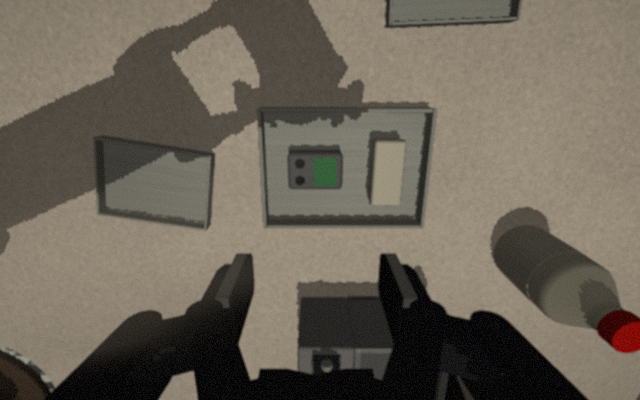

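View pics/t9.png

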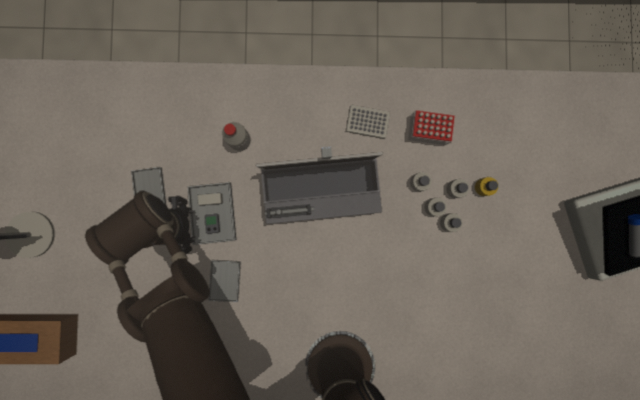

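send_rows(
  grip=[50, 50, 50, 50, 50, 50, 50, 50, 50, 50, 50, 50, 50, 50, 50, 50, 50, 50],
  slide=[
    [0, 0, 0],
    [0, 0, 0],
    [0, 0, 0],
    [0, 0, 0],
    [0, 0, 0],
    [0, 0, 0],
    [0, 0, 0],
    [0, 0, 0],
    [0, 0, 0],
    [0, 0, 0],
    [0, 0, 0],
    [0, 0, 0],
    [0, 0, 0],
    [0, 0, 0],
    [0, 0, 0],
    [0, 0, 0],
    [0, 0, 0],
    [0, 0, 0],
  ],
  turn=[
    [0, -1, 0],
    [0, -1, 0],
    [0, -1, 0],
    [0, -1, 0],
    [0, -1, 0],
    [0, -1, 0],
    [0, -1, 0],
    [0, -1, 0],
    [0, -1, 0],
    [0, -1, 0],
    [0, -1, 0],
    [0, -1, 0],
    [0, -1, 0],
    [0, -1, 0],
    [0, -1, 0],
    [0, -1, 0],
    [0, -1, 0],
    [0, -1, 0],
  ],
)

```text
clock: 21.15
ee_pos: [0.4362, 0.3956, 0.1933]
eef_rot: [-1.573, 0.004, 0.12]
contact_force: [0.3, 0.3, -0.3]
width: 0.0498
```

send_rows(
  grip=[50, 50, 50, 50, 50, 50, 50, 50, 50, 50, 50, 50, 50, 50, 50, 50, 50, 50, 50, 50],
  slide=[
    [-0.07, 0, -0.7],
    [-0.07, 0, -0.9],
    [-0.07, 0, -0.92],
    [-0.07, 0, -0.92],
    [-0.07, 0, -0.92],
    [-0.07, 0, -0.92],
    [-0.07, 0, -0.92],
    [-0.07, 0, -0.92],
    [-0.07, 0, -0.92],
    [-0.07, 0, -0.92],
    [-0.07, 0, -0.92],
    [-0.07, 0, -0.92],
    [-0.07, 0, -0.92],
    [-0.07, 0, -0.92],
    [-0.07, 0, -0.92],
    [-0.07, 0, -0.92],
    [-0.07, 0, -0.92],
    [-0.07, 0, -0.92],
    [-0.07, 0, -0.92],
    [0, 0, 0],
  ],
  turn=[
    [0, 0, 0],
    [0, 0, 0],
    [0, 0, 0],
    [0, 0, 0],
    [0, 0, 0],
    [0, 0, 0],
    [0, 0, 0],
    [0, 0, 0],
    [0, 0, 0],
    [0, 0, 0],
    [0, 0, 0],
    [0, 0, 0],
    [0, 0, 0],
    [0, 0, 0],
    [0, 0, 0],
    [0, 0, 0],
    [0, 0, 0],
    [0, 0, 0],
    [0, 0, 0],
    [0, 0, 0],
  ],
)

```text
clock: 23.15
ee_pos: [0.4642, -0.2979, 0.194]
eef_rot: [-1.571, 0.002, 0.113]
contact_force: [0.3, 0.2, -0.8]
width: 0.0502
```

```bash
python3 -c "
from h import *
plan(.46,-.29,.2)
snap('wrist','w10'); snap('top','t10'); crop('t10',400,165,505,240,7,'g15')"
```

```text
now [ 0.4642 -0.2979  0.194 ] phi 96.47 tilt [-0.002 -1.    -0.   ] w 0.0502 t 23.1 F [ 0.3  0.2 -0.8] q6 -2.33
turn_y units total -0.00  slide units x -0.081 y -0.150 z 0.208
```

View pics/w10.png

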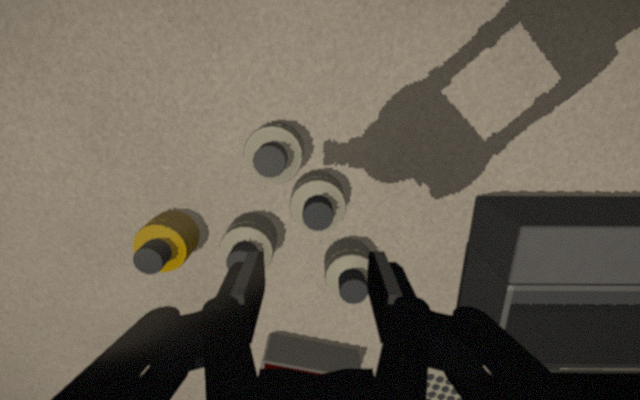

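View pics/t10.png

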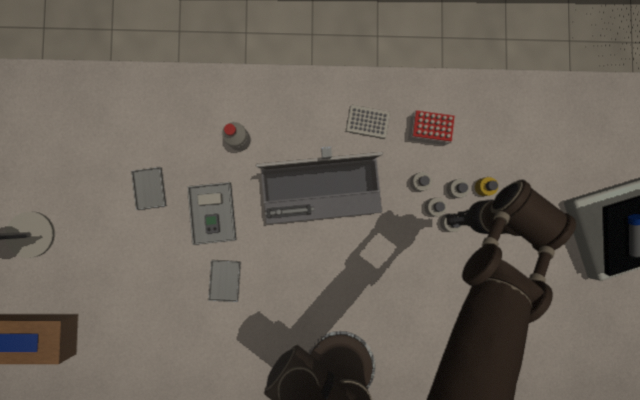

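```bash
python3 -c "
from h import *
crop('w10',130,110,420,310,2,'g16',1.5)
im,c=load('w10');g=cv2.GaussianBlur(cv2.cvtColor(im,cv2.COLOR_BGR2GRAY),(3,3),0)
cs=cv2.HoughCircles(g[110:310,130:420],cv2.HOUGH_GRADIENT,1,20,param1=80,param2=14,minRadius=13,maxRadius=22)
for u,v,r in cs[0]: print(u+130,v+110,r,onplane(c,[[u+130,v+110]],.07).round(4))
print(onplane(c,[[270,159],[318,212],[353,286],[245,258]],.07).round(4).tolist())
print('top',onplane(load('t10')[1],[[424,180],[437.5,206.5],[461.8,187],[456,222.3]],.07).round(4).tolist())"
```

```text
268.5 160.5 15.8 [[ 0.4478 -0.3422  0.07  ]]
317.5 214.5 15.9 [[ 0.4941 -0.293   0.07  ]]
354.5 285.5 18.0 [[ 0.5668 -0.2468  0.07  ]]
164.5 250.5 21.4 [[ 0.5484 -0.437   0.07  ]]
344.5 259.5 20.2 [[ 0.5385 -0.2611  0.07  ]]
245.5 254.5 14.5 [[ 0.5439 -0.3583  0.07  ]]
[[0.4463, -0.341, 0.07], [0.4916, -0.2929, 0.07], [0.5676, -0.2482, 0.07], [0.5479, -0.3587, 0.07]]
top [[0.5743, -0.243, 0.07], [0.4952, -0.2835, 0.07], [0.5547, -0.3575, 0.07], [0.4486, -0.3391, 0.07]]
```

View pics/g16.png

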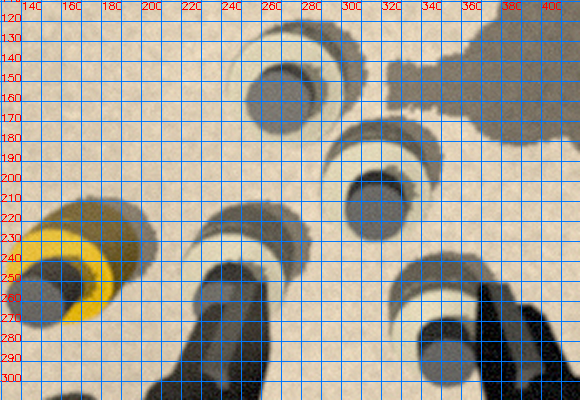

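```bash
python3 -c "
from h import *
plan(.4935,-.2925,.028)"
```

```text
now [ 0.4637 -0.294   0.1937] phi 96.58 tilt [-0.003 -1.     0.003] w 0.0500 t 23.2 F [ 0.4  0.6 -0.7] q6 -2.33
turn_y units total -0.00  slide units x 0.744 y 4.143 z -0.049
```

send_rows(
  grip=[50, 50, 50, 50, 50, 50, 50, 50, 50, 50],
  slide=[
    [0.74, 0, 0],
    [0, 0.8, 0],
    [0, 1, 0],
    [0, 0.8, 0],
    [0, 0.5, 0],
    [0, 0.4, 0],
    [0, 0.3, 0],
    [0, 0.2, 0],
    [0, 0.14, 0],
    [0, 0, 0],
  ],
  turn=[
    [0, 0, 0],
    [0, 0, 0],
    [0, 0, 0],
    [0, 0, 0],
    [0, 0, 0],
    [0, 0, 0],
    [0, 0, 0],
    [0, 0, 0],
    [0, 0, 0],
    [0, 0, 0],
  ],
)

```text
clock: 24.25
ee_pos: [0.4945, -0.2908, 0.03]
eef_rot: [-1.571, 0.0, 0.117]
contact_force: [-0.1, -0.8, -0.0]
width: 0.05
```

send_rows(
  grip=[15, 15, 15, 15, 15, 15],
  slide=[
    [0, 0, 0],
    [0, 0, 0],
    [0, 0, 0],
    [0, 0, 0],
    [0, 0, 0],
    [0, 0, 0],
  ],
  turn=[
    [0, 0, 0],
    [0, 0, 0],
    [0, 0, 0],
    [0, 0, 0],
    [0, 0, 0],
    [0, 0, 0],
  ],
  squeeze=40,
)

```text
clock: 24.85
ee_pos: [0.4953, -0.2916, 0.0312]
eef_rot: [-1.572, -0.002, 0.117]
contact_force: [-0.8, -0.2, 5.8]
width: 0.0285
```

send_rows(
  grip=[15, 15, 15, 15, 15, 15],
  slide=[
    [0, -0.4, 0],
    [0, -0.8, 0],
    [0, -0.9, 0],
    [0, -0.9, 0],
    [0, -0.5, 0],
    [0, 0, 0],
  ],
  turn=[
    [0, 0, 0],
    [0, 0, 0],
    [0, 0, 0],
    [0, 0, 0],
    [0, 0, 0],
    [0, 0, 0],
  ],
)

```text
clock: 25.45
ee_pos: [0.4968, -0.2923, 0.1745]
eef_rot: [-1.576, -0.006, 0.117]
contact_force: [1.0, 0.3, -1.3]
width: 0.0285
```

```bash
python3 -c "
from h import *
plan(.5460,.1713,.16)
snap('wrist','w11')"
```

```text
now [ 0.4968 -0.2923  0.1745] phi 96.70 tilt [ 0.006 -1.    -0.005] w 0.0285 t 25.4 F [ 1.   0.3 -1.3] q6 -2.30
turn_y units total -0.00  slide units x 2.574 y 0.363 z 11.367
```

View pics/w11.png

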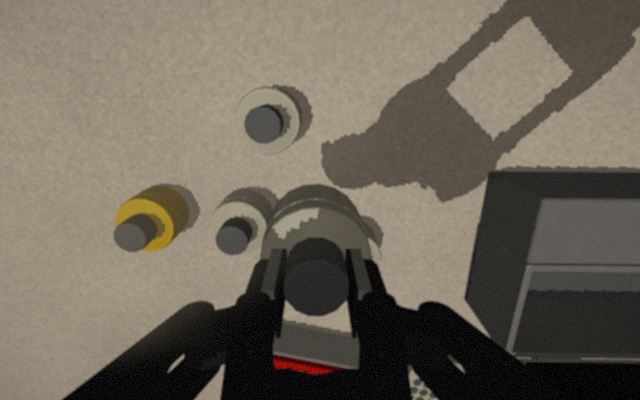

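send_rows(
  grip=[15, 15, 15, 15, 15, 15, 15, 15, 15, 15, 15, 15, 15, 15, 15, 15],
  slide=[
    [0.3, 0, 0.5],
    [0.57, 0, 0.7],
    [0.57, 0, 0.8],
    [0.57, 0, 0.8],
    [0.56, 0, 0.8],
    [0, 0, 0.85],
    [0, 0, 0.85],
    [0, 0, 0.85],
    [0, 0, 0.85],
    [0, 0, 0.85],
    [0, 0, 0.85],
    [0, 0, 0.85],
    [0, 0, 0.85],
    [0, 0, 0.6],
    [0, 0, 0.37],
    [0, 0, 0],
  ],
  turn=[
    [0, 0, 0],
    [0, 0, 0],
    [0, 0, 0],
    [0, 0, 0],
    [0, 0, 0],
    [0, 0, 0],
    [0, 0, 0],
    [0, 0, 0],
    [0, 0, 0],
    [0, 0, 0],
    [0, 0, 0],
    [0, 0, 0],
    [0, 0, 0],
    [0, 0, 0],
    [0, 0, 0],
    [0, 0, 0],
  ],
)

```text
clock: 27.1
ee_pos: [0.5419, 0.1739, 0.1683]
eef_rot: [-1.571, 0.004, 0.119]
contact_force: [0.4, -0.7, -0.9]
width: 0.0285
```

```bash
python3 -c "
from h import *
plan(.5460,.1713,.041)
snap('wrist','w12')"
```

```text
now [0.5419 0.1739 0.1683] phi 96.84 tilt [-0.004 -1.    -0.   ] w 0.0285 t 27.1 F [ 0.4 -0.7 -0.9] q6 -1.46
turn_y units total -0.00  slide units x 0.093 y 3.182 z -0.076
```

View pics/w12.png

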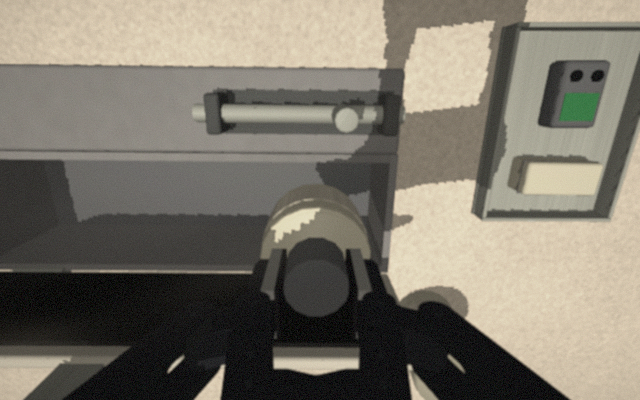

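send_rows(
  grip=[15, 15, 15, 15, 15, 15, 15, 15, 15],
  slide=[
    [0.09, 0, -0.07],
    [0, 0.6, 0],
    [0, 0.6, 0],
    [0, 0.6, 0],
    [0, 0.5, 0],
    [0, 0.4, 0],
    [0, 0.3, 0],
    [0, 0.15, 0],
    [0, 0, 0],
  ],
  turn=[
    [0, 0, 0],
    [0, 0, 0],
    [0, 0, 0],
    [0, 0, 0],
    [0, 0, 0],
    [0, 0, 0],
    [0, 0, 0],
    [0, 0, 0],
    [0, 0, 0],
  ],
)

```text
clock: 28.05
ee_pos: [0.5472, 0.17, 0.0435]
eef_rot: [-1.571, 0.001, 0.116]
contact_force: [-0.6, -0.4, -0.6]
width: 0.0286
```

```bash
python3 -c "
from h import *
plan(.5460,.1713,.040)"
```

```text
now [0.5472 0.17   0.0435] phi 96.67 tilt [-0.001 -1.    -0.   ] w 0.0286 t 28.1 F [-0.6 -0.4 -0.6] q6 -1.46
turn_y units total -0.00  slide units x -0.026 y 0.087 z 0.037
```

send_rows(
  grip=[15, 15, 44, 44, 44, 44, 44, 44, 44, 44, 44],
  slide=[
    [0, 0.08, 0],
    [0, 0, 0],
    [0, 0, 0],
    [0, 0, 0],
    [0, 0, 0],
    [0, -0.4, 0],
    [0, -0.8, 0],
    [0, -0.9, 0],
    [0, -0.9, 0],
    [0, -0.6, 0],
    [0, 0, 0],
  ],
  turn=[
    [0, 0, 0],
    [0, 0, 0],
    [0, 0, 0],
    [0, 0, 0],
    [0, 0, 0],
    [0, 0, 0],
    [0, 0, 0],
    [0, 0, 0],
    [0, 0, 0],
    [0, 0, 0],
    [0, 0, 0],
  ],
)

```text
clock: 29.15
ee_pos: [0.5514, 0.1714, 0.1914]
eef_rot: [-1.57, -0.011, 0.117]
contact_force: [0.4, -0.1, 0.0]
width: 0.0443
```

```bash
python3 -c "
from h import *
im,c=load('w10');print(onplane(c,[[267,158],[354,289],[244,259]],.07).round(4).tolist())
plan(.53,-.235,.19)
snap('wrist','w13')"
```

```text
[[0.4457, -0.3437, 0.07], [0.571, -0.2467, 0.07], [0.5491, -0.3596, 0.07]]
now [0.5514 0.1714 0.1914] phi 96.70 tilt [ 0.011 -1.     0.001] w 0.0443 t 29.1 F [ 0.4 -0.1  0. ] q6 -1.46
turn_y units total -0.00  slide units x -1.716 y 0.036 z -10.027
```

View pics/w13.png

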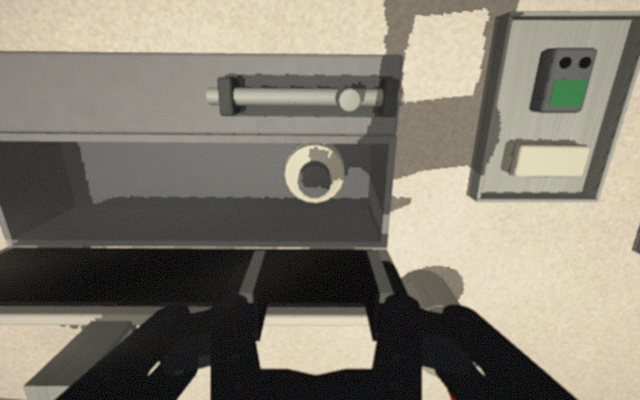

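send_rows(
  grip=[50, 50, 50, 50, 50, 50, 50, 50, 50, 50, 50, 50, 50, 50],
  slide=[
    [-0.16, 0, -0.7],
    [-0.13, 0, -0.85],
    [-0.13, 0, -0.88],
    [-0.13, 0, -0.88],
    [-0.13, 0, -0.88],
    [-0.13, 0, -0.88],
    [-0.13, 0, -0.88],
    [-0.13, 0, -0.88],
    [-0.13, 0, -0.88],
    [-0.13, 0, -0.88],
    [-0.13, 0, -0.88],
    [0, 0, -0.6],
    [0, 0, 0],
    [0, 0, 0],
  ],
  turn=[
    [0, 0, 0],
    [0, 0, 0],
    [0, 0, 0],
    [0, 0, 0],
    [0, 0, 0],
    [0, 0, 0],
    [0, 0, 0],
    [0, 0, 0],
    [0, 0, 0],
    [0, 0, 0],
    [0, 0, 0],
    [0, 0, 0],
    [0, 0, 0],
    [0, 0, 0],
  ],
)

```text
clock: 30.6
ee_pos: [0.5353, -0.236, 0.1835]
eef_rot: [-1.568, 0.002, 0.115]
contact_force: [-1.2, 0.3, -0.0]
width: 0.0501
```

```bash
python3 -c "
from h import *
plan(.572,-.246,.033)
snap('wrist','w14')
im,c=load('w14'); print(proj(c,[[.572,-.246,.07],[.549,-.3585,.07],[.446,-.343,.07]]).round(1))"
```

```text
now [ 0.5353 -0.236   0.1835] phi 96.61 tilt [-0.002 -1.     0.002] w 0.0501 t 30.6 F [-1.2  0.3 -0. ] q6 -2.18
turn_y units total -0.00  slide units x 0.883 y 3.762 z -0.355
[[300.1 223.9]
 [175.1 186.4]
 [192.4  62.6]]
```

View pics/w14.png

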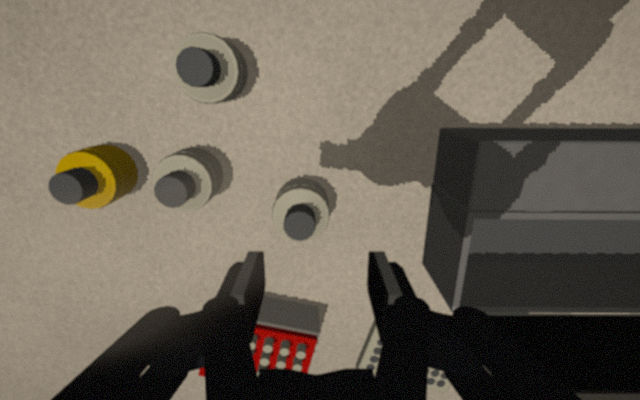

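send_rows(
  grip=[50, 50, 50, 50, 50, 50, 50, 50, 50],
  slide=[
    [0.88, 0, -0.35],
    [0, 0.8, 0],
    [0, 1, 0],
    [0, 0.8, 0],
    [0, 0.5, 0],
    [0, 0.3, 0],
    [0, 0.2, 0],
    [0, 0.12, 0],
    [0, 0, 0],
  ],
  turn=[
    [0, 0, 0],
    [0, 0, 0],
    [0, 0, 0],
    [0, 0, 0],
    [0, 0, 0],
    [0, 0, 0],
    [0, 0, 0],
    [0, 0, 0],
    [0, 0, 0],
  ],
)

```text
clock: 31.55
ee_pos: [0.5734, -0.2461, 0.0365]
eef_rot: [-1.571, -0.0, 0.117]
contact_force: [0.3, 1.4, -0.1]
width: 0.0504
```

send_rows(
  grip=[15, 15, 15, 15, 15, 15, 15, 15, 15, 15, 15],
  slide=[
    [0, 0, 0],
    [0, 0, 0],
    [0, 0, 0],
    [0, 0, 0],
    [0, 0, 0],
    [0, -0.4, 0],
    [0, -0.8, 0],
    [0, -0.9, 0],
    [0, -0.9, 0],
    [0, -0.5, 0],
    [0, 0, 0],
  ],
  turn=[
    [0, 0, 0],
    [0, 0, 0],
    [0, 0, 0],
    [0, 0, 0],
    [0, 0, 0],
    [0, 0, 0],
    [0, 0, 0],
    [0, 0, 0],
    [0, 0, 0],
    [0, 0, 0],
    [0, 0, 0],
  ],
)

```text
clock: 32.65
ee_pos: [0.5755, -0.2476, 0.181]
eef_rot: [-1.576, -0.007, 0.117]
contact_force: [0.0, 0.3, -1.9]
width: 0.0282
```

```bash
python3 -c "
from h import *
plan(.5539,.1018,.17)
snap('wrist','w15')"
```

```text
now [ 0.5755 -0.2476  0.181 ] phi 96.69 tilt [ 0.007 -1.    -0.005] w 0.0282 t 32.6 F [ 0.   0.3 -1.9] q6 -2.16
turn_y units total -0.00  slide units x 0.481 y 0.275 z 8.739
```

View pics/w15.png

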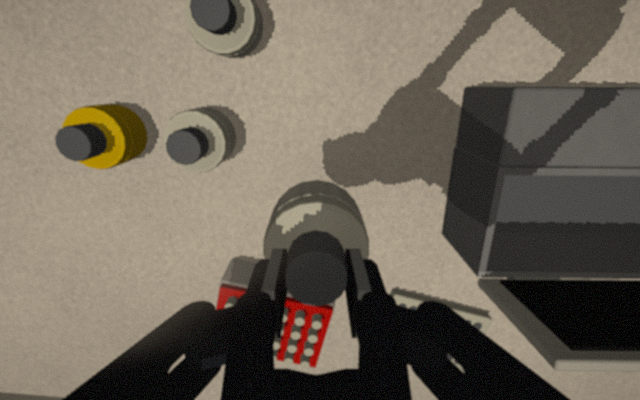

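send_rows(
  grip=[15, 15, 15, 15, 15, 15, 15, 15, 15, 15, 15, 15, 15],
  slide=[
    [0.18, 0, 0.5],
    [0.18, 0, 0.75],
    [0.18, 0, 0.85],
    [0, 0, 0.85],
    [0, 0, 0.85],
    [0, 0, 0.85],
    [0, 0, 0.85],
    [0, 0, 0.85],
    [0, 0, 0.85],
    [0, 0, 0.8],
    [0, 0, 0.7],
    [0, 0, 0],
    [0, 0, 0],
  ],
  turn=[
    [0, 0, 0],
    [0, 0, 0],
    [0, 0, 0],
    [0, 0, 0],
    [0, 0, 0],
    [0, 0, 0],
    [0, 0, 0],
    [0, 0, 0],
    [0, 0, 0],
    [0, 0, 0],
    [0, 0, 0],
    [0, 0, 0],
    [0, 0, 0],
  ],
)

```text
clock: 34.0
ee_pos: [0.5522, 0.102, 0.174]
eef_rot: [-1.571, 0.004, 0.119]
contact_force: [-0.3, -0.1, -1.4]
width: 0.0281
```

```bash
python3 -c "
from h import *
plan(.5539,.1018,.0445)"
```

```text
now [0.5522 0.102  0.174 ] phi 96.79 tilt [-0.004 -1.    -0.001] w 0.0281 t 34.0 F [-0.3 -0.1 -1.4] q6 -1.58
turn_y units total -0.00  slide units x 0.042 y 3.239 z -0.010
```

send_rows(
  grip=[15, 15, 15, 15, 15, 15, 15, 15, 15, 44, 44, 44, 44, 44, 44, 44, 44, 44],
  slide=[
    [0, 0.6, 0],
    [0, 0.6, 0],
    [0, 0.6, 0],
    [0, 0.5, 0],
    [0, 0.4, 0],
    [0, 0.35, 0],
    [0, 0.2, 0],
    [0, 0, 0],
    [0, 0, 0],
    [0, 0, 0],
    [0, 0, 0],
    [0, 0, 0],
    [0, -0.4, 0],
    [0, -0.8, 0],
    [0, -0.9, 0],
    [0, -0.9, 0],
    [0, -0.4, 0],
    [0, 0, 0],
  ],
  turn=[
    [0, 0, 0],
    [0, 0, 0],
    [0, 0, 0],
    [0, 0, 0],
    [0, 0, 0],
    [0, 0, 0],
    [0, 0, 0],
    [0, 0, 0],
    [0, 0, 0],
    [0, 0, 0],
    [0, 0, 0],
    [0, 0, 0],
    [0, 0, 0],
    [0, 0, 0],
    [0, 0, 0],
    [0, 0, 0],
    [0, 0, 0],
    [0, 0, 0],
  ],
)

```text
clock: 35.8
ee_pos: [0.5567, 0.1023, 0.186]
eef_rot: [-1.571, -0.008, 0.117]
contact_force: [0.5, 0.3, -0.3]
width: 0.0438
```

```bash
python3 -c "
from h import *
plan(.51,-.355,.18)
snap('wrist','w16')"
```

```text
now [0.5567 0.1023 0.186 ] phi 96.70 tilt [ 0.008 -1.    -0.   ] w 0.0438 t 35.8 F [ 0.5  0.3 -0.3] q6 -1.58
turn_y units total -0.00  slide units x -2.495 y 0.151 z -11.217
```

View pics/w16.png

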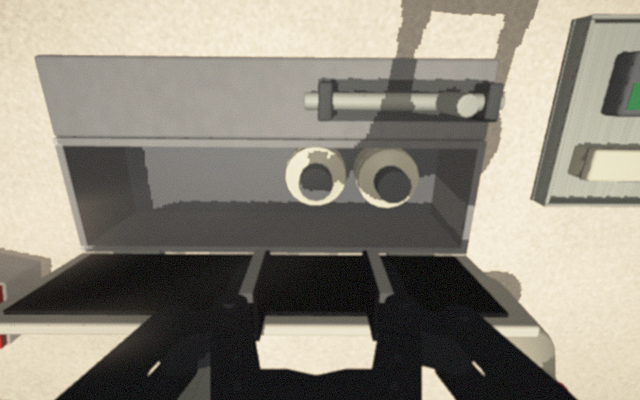

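send_rows(
  grip=[50, 50, 50, 50, 50, 50, 50, 50, 50, 50, 50, 50, 50, 50, 50],
  slide=[
    [-0.2, 0, -0.7],
    [-0.2, 0, -0.85],
    [-0.2, 0, -0.88],
    [-0.2, 0, -0.88],
    [-0.2, 0, -0.88],
    [-0.2, 0, -0.88],
    [-0.2, 0, -0.88],
    [-0.2, 0, -0.88],
    [-0.2, 0, -0.88],
    [-0.2, 0, -0.88],
    [-0.2, 0, -0.88],
    [-0.2, 0, -0.88],
    [0, 0, -0.8],
    [0, 0, 0],
    [0, 0, 0],
  ],
  turn=[
    [0, 0, 0],
    [0, 0, 0],
    [0, 0, 0],
    [0, 0, 0],
    [0, 0, 0],
    [0, 0, 0],
    [0, 0, 0],
    [0, 0, 0],
    [0, 0, 0],
    [0, 0, 0],
    [0, 0, 0],
    [0, 0, 0],
    [0, 0, 0],
    [0, 0, 0],
    [0, 0, 0],
  ],
)

```text
clock: 37.35
ee_pos: [0.5092, -0.3517, 0.1796]
eef_rot: [-1.567, 0.003, 0.115]
contact_force: [-0.4, 0.6, -0.1]
width: 0.0501
```

```bash
python3 -c "
from h import *
plan(.549,-.3585,.035)
snap('wrist','w17')
im,c=load('w17'); print(proj(c,[[.549,-.3585,.07],[.446,-.343,.07]]).round(1))"
```

```text
now [ 0.5092 -0.3517  0.1796] phi 96.60 tilt [-0.003 -1.     0.004] w 0.0501 t 37.4 F [-0.4  0.6 -0.1] q6 -2.36
turn_y units total -0.00  slide units x 0.969 y 3.616 z -0.284
[[303.  229.1]
 [335.2 115. ]]
```

View pics/w17.png

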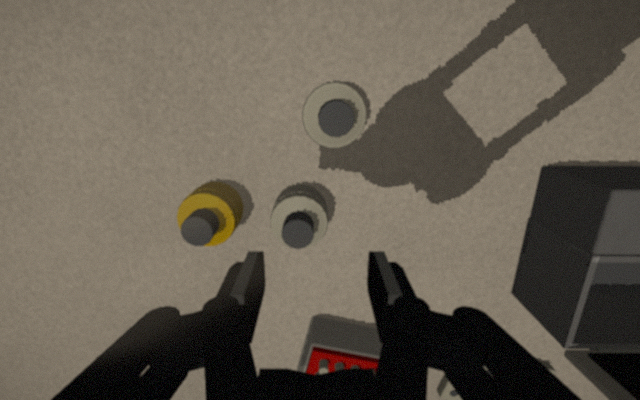

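send_rows(
  grip=[50, 50, 50, 50, 50, 50, 50, 50, 50],
  slide=[
    [0.95, 0, -0.38],
    [0.04, 0.8, 0],
    [0, 1, 0],
    [0, 0.7, 0],
    [0, 0.5, 0],
    [0, 0.3, 0],
    [0, 0.2, 0],
    [0, 0.12, 0],
    [0, 0, 0],
  ],
  turn=[
    [0, 0, 0],
    [0, 0, 0],
    [0, 0, 0],
    [0, 0, 0],
    [0, 0, 0],
    [0, 0, 0],
    [0, 0, 0],
    [0, 0, 0],
    [0, 0, 0],
  ],
)

```text
clock: 38.3
ee_pos: [0.5519, -0.3626, 0.0376]
eef_rot: [-1.571, -0.0, 0.117]
contact_force: [0.1, -0.6, -0.5]
width: 0.0497
```

send_rows(
  grip=[15, 15, 15, 15, 15, 15, 15, 15, 15, 15, 15],
  slide=[
    [0, 0, 0],
    [0, 0, 0],
    [0, 0, 0],
    [0, 0, 0],
    [0, 0, 0],
    [0, -0.4, 0],
    [0, -0.8, 0],
    [0, -0.9, 0],
    [0, -0.9, 0],
    [0, -0.5, 0],
    [0, 0, 0],
  ],
  turn=[
    [0, 0, 0],
    [0, 0, 0],
    [0, 0, 0],
    [0, 0, 0],
    [0, 0, 0],
    [0, 0, 0],
    [0, 0, 0],
    [0, 0, 0],
    [0, 0, 0],
    [0, 0, 0],
    [0, 0, 0],
  ],
)

```text
clock: 39.4
ee_pos: [0.5538, -0.3645, 0.1823]
eef_rot: [-1.576, -0.006, 0.117]
contact_force: [-0.7, 0.3, -1.3]
width: 0.0279
```

```bash
python3 -c "
from h import *
plan(.5619,.0322,.17)
snap('wrist','w18')"
```

```text
now [ 0.5538 -0.3645  0.1823] phi 96.69 tilt [ 0.006 -1.    -0.006] w 0.0279 t 39.4 F [-0.7  0.3 -1.3] q6 -2.34
turn_y units total -0.00  slide units x 1.356 y 0.307 z 9.826
```

View pics/w18.png

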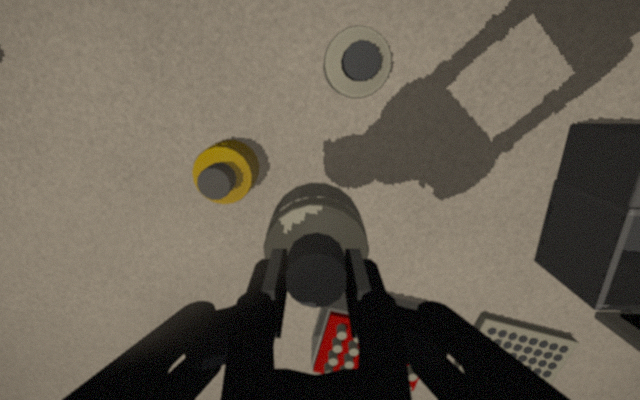

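send_rows(
  grip=[15, 15, 15, 15, 15, 15, 15, 15, 15, 15, 15, 15, 15, 15],
  slide=[
    [0.4, 0, 0.5],
    [0.5, 0, 0.78],
    [0.5, 0, 0.85],
    [0, 0, 0.85],
    [0, 0, 0.85],
    [0, 0, 0.85],
    [0, 0, 0.85],
    [0, 0, 0.85],
    [0, 0, 0.85],
    [0, 0, 0.85],
    [0, 0, 0.85],
    [0, 0, 0.9],
    [0, 0, 0],
    [0, 0, 0],
  ],
  turn=[
    [0, 0, 0],
    [0, 0, 0],
    [0, 0, 0],
    [0, 0, 0],
    [0, 0, 0],
    [0, 0, 0],
    [0, 0, 0],
    [0, 0, 0],
    [0, 0, 0],
    [0, 0, 0],
    [0, 0, 0],
    [0, 0, 0],
    [0, 0, 0],
    [0, 0, 0],
  ],
)

```text
clock: 40.85
ee_pos: [0.5596, 0.0349, 0.1751]
eef_rot: [-1.571, 0.004, 0.119]
contact_force: [-0.4, -0.5, -1.7]
width: 0.028
```

```bash
python3 -c "
from h import *
plan(.5619,.0322,.0465)"
```

```text
now [0.5596 0.0349 0.1751] phi 96.82 tilt [-0.004 -1.    -0.   ] w 0.0280 t 40.9 F [-0.4 -0.5 -1.7] q6 -1.70
turn_y units total -0.00  slide units x 0.049 y 3.216 z -0.073
```

send_rows(
  grip=[15, 15, 15, 15, 15, 15, 15, 15, 15, 44, 44, 44, 44, 44, 44, 44, 44, 44],
  slide=[
    [0, 0.6, -0.07],
    [0, 0.6, 0],
    [0, 0.6, 0],
    [0, 0.5, 0],
    [0, 0.4, 0],
    [0, 0.33, 0],
    [0, 0.2, 0],
    [0, 0, 0],
    [0, 0, 0],
    [0, 0, 0],
    [0, 0, 0],
    [0, 0, 0],
    [0, -0.4, 0],
    [0, -0.8, 0],
    [0, -0.9, 0],
    [0, -0.9, 0],
    [0, -0.4, 0],
    [0, 0, 0],
  ],
  turn=[
    [0, 0, 0],
    [0, 0, 0],
    [0, 0, 0],
    [0, 0, 0],
    [0, 0, 0],
    [0, 0, 0],
    [0, 0, 0],
    [0, 0, 0],
    [0, 0, 0],
    [0, 0, 0],
    [0, 0, 0],
    [0, 0, 0],
    [0, 0, 0],
    [0, 0, 0],
    [0, 0, 0],
    [0, 0, 0],
    [0, 0, 0],
    [0, 0, 0],
  ],
)

```text
clock: 42.65
ee_pos: [0.5647, 0.0315, 0.1882]
eef_rot: [-1.572, -0.008, 0.117]
contact_force: [0.1, 0.3, -0.3]
width: 0.0438
```

```bash
python3 -c "
from h import *
plan(.41,-.34,.18)
snap('wrist','w19')"
```

```text
now [0.5647 0.0315 0.1882] phi 96.70 tilt [ 0.008 -1.    -0.001] w 0.0438 t 42.6 F [ 0.1  0.3 -0.3] q6 -1.71
turn_y units total -0.00  slide units x -4.926 y 0.205 z -8.774
```

View pics/w19.png

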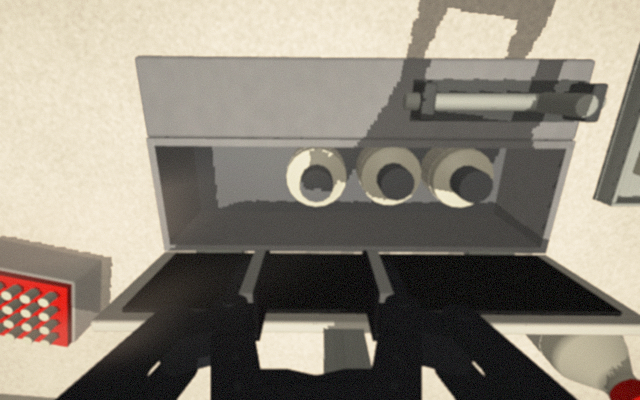

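send_rows(
  grip=[50, 50, 50, 50, 50, 50, 50, 50, 50, 50, 50, 50, 50, 50],
  slide=[
    [-0.4, 0, -0.6],
    [-0.45, 0, -0.8],
    [-0.45, 0, -0.8],
    [-0.45, 0, -0.8],
    [-0.45, 0, -0.8],
    [-0.45, 0, -0.8],
    [-0.45, 0, -0.8],
    [-0.45, 0, -0.8],
    [-0.45, 0, -0.8],
    [-0.45, 0, -0.8],
    [-0.45, 0, -0.8],
    [0, 0, -0.17],
    [0, 0, 0],
    [0, 0, 0],
  ],
  turn=[
    [0, 0, 0],
    [0, 0, 0],
    [0, 0, 0],
    [0, 0, 0],
    [0, 0, 0],
    [0, 0, 0],
    [0, 0, 0],
    [0, 0, 0],
    [0, 0, 0],
    [0, 0, 0],
    [0, 0, 0],
    [0, 0, 0],
    [0, 0, 0],
    [0, 0, 0],
  ],
)

```text
clock: 44.1
ee_pos: [0.4076, -0.3383, 0.1828]
eef_rot: [-1.568, 0.001, 0.117]
contact_force: [0.5, 0.1, 1.0]
width: 0.05
```

```bash
python3 -c "
from h import *
plan(.446,-.343,.035)
snap('wrist','w20')
im,c=load('w20'); print(proj(c,[[.446,-.343,.07]]).round(1))"
```

```text
now [ 0.4076 -0.3383  0.1828] phi 96.69 tilt [-0.001 -1.     0.003] w 0.0500 t 44.1 F [0.5 0.1 1. ] q6 -2.46
turn_y units total -0.00  slide units x 0.940 y 3.694 z -0.228
[[305.6 226.4]]
```

View pics/w20.png

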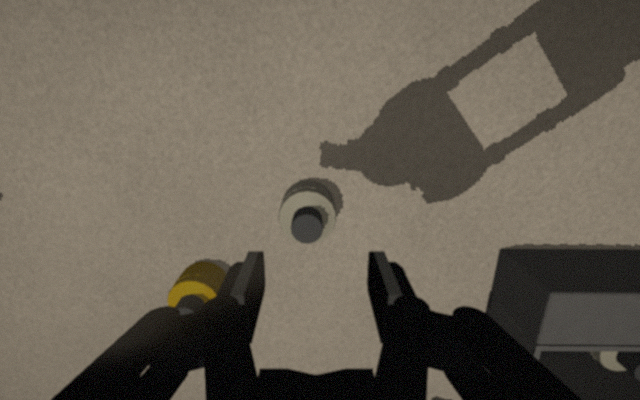

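send_rows(
  grip=[50, 50, 50, 50, 50, 50, 50, 50, 50],
  slide=[
    [0.95, 0, -0.22],
    [0, 0.8, 0],
    [0, 1, 0],
    [0, 0.7, 0],
    [0, 0.5, 0],
    [0, 0.35, 0],
    [0, 0.2, 0],
    [0, 0.12, 0],
    [0, 0, 0],
  ],
  turn=[
    [0, 0, 0],
    [0, 0, 0],
    [0, 0, 0],
    [0, 0, 0],
    [0, 0, 0],
    [0, 0, 0],
    [0, 0, 0],
    [0, 0, 0],
    [0, 0, 0],
  ],
)

```text
clock: 45.05
ee_pos: [0.4471, -0.3439, 0.0375]
eef_rot: [-1.571, -0.0, 0.117]
contact_force: [-0.3, 0.4, 0.1]
width: 0.0499
```

send_rows(
  grip=[15, 15, 15, 15, 15, 15, 15, 15, 15, 15, 15],
  slide=[
    [0, 0, 0],
    [0, 0, 0],
    [0, 0, 0],
    [0, 0, 0],
    [0, 0, 0],
    [0, -0.4, 0],
    [0, -0.8, 0],
    [0, -0.9, 0],
    [0, -0.9, 0],
    [0, -0.5, 0],
    [0, 0, 0],
  ],
  turn=[
    [0, 0, 0],
    [0, 0, 0],
    [0, 0, 0],
    [0, 0, 0],
    [0, 0, 0],
    [0, 0, 0],
    [0, 0, 0],
    [0, 0, 0],
    [0, 0, 0],
    [0, 0, 0],
    [0, 0, 0],
  ],
)

```text
clock: 46.15
ee_pos: [0.4489, -0.3462, 0.1811]
eef_rot: [-1.577, -0.005, 0.117]
contact_force: [0.4, -0.0, -1.0]
width: 0.0282
```

```bash
python3 -c "
from h import *
plan(.5698,-.0373,.17)"
```

```text
now [ 0.4489 -0.3462  0.1811] phi 96.69 tilt [ 0.005 -1.    -0.006] w 0.0282 t 46.1 F [ 0.4 -0.  -1. ] q6 -2.42
turn_y units total -0.00  slide units x 3.903 y 0.277 z 7.319
```

send_rows(
  grip=[15, 15, 15, 15, 15, 15, 15, 15, 15, 15, 15, 15, 15],
  slide=[
    [0.3, 0, 0.5],
    [0.45, 0, 0.75],
    [0.45, 0, 0.75],
    [0.45, 0, 0.75],
    [0.45, 0, 0.75],
    [0.45, 0, 0.75],
    [0.45, 0, 0.75],
    [0.45, 0, 0.75],
    [0.45, 0, 0.75],
    [0, 0, 0.75],
    [0, 0, 0],
    [0, 0, 0],
    [0, 0, 0],
  ],
  turn=[
    [0, 0, 0],
    [0, 0, 0],
    [0, 0, 0],
    [0, 0, 0],
    [0, 0, 0],
    [0, 0, 0],
    [0, 0, 0],
    [0, 0, 0],
    [0, 0, 0],
    [0, 0, 0],
    [0, 0, 0],
    [0, 0, 0],
    [0, 0, 0],
  ],
)

```text
clock: 47.45
ee_pos: [0.5671, -0.0385, 0.176]
eef_rot: [-1.571, 0.002, 0.116]
contact_force: [-1.0, 0.6, -0.6]
width: 0.0284
```

```bash
python3 -c "
from h import *
plan(.5698,-.0373,.0465)"
```

```text
now [ 0.5671 -0.0385  0.176 ] phi 96.67 tilt [-0.002 -1.    -0.   ] w 0.0284 t 47.5 F [-1.   0.6 -0.6] q6 -1.83
turn_y units total -0.00  slide units x 0.071 y 3.238 z 0.022
```

send_rows(
  grip=[15, 15, 15, 15, 15, 15, 15, 15, 15, 44, 44, 44, 44, 44, 44, 44, 44, 44],
  slide=[
    [0.05, 0.6, 0],
    [0, 0.6, 0],
    [0, 0.6, 0],
    [0, 0.5, 0],
    [0, 0.4, 0],
    [0, 0.33, 0],
    [0, 0.2, 0],
    [0, 0, 0],
    [0, 0, 0],
    [0, 0, 0],
    [0, 0, 0],
    [0, 0, 0],
    [0, -0.4, 0],
    [0, -0.8, 0],
    [0, -0.9, 0],
    [0, -0.9, 0],
    [0, -0.4, 0],
    [0, 0, 0],
  ],
  turn=[
    [0, 0, 0],
    [0, 0, 0],
    [0, 0, 0],
    [0, 0, 0],
    [0, 0, 0],
    [0, 0, 0],
    [0, 0, 0],
    [0, 0, 0],
    [0, 0, 0],
    [0, 0, 0],
    [0, 0, 0],
    [0, 0, 0],
    [0, 0, 0],
    [0, 0, 0],
    [0, 0, 0],
    [0, 0, 0],
    [0, 0, 0],
    [0, 0, 0],
  ],
)

```text
clock: 49.25
ee_pos: [0.5731, -0.038, 0.1895]
eef_rot: [-1.573, -0.009, 0.117]
contact_force: [0.2, 0.8, -0.2]
width: 0.0441
```

```bash
python3 -c "
from h import *
plan(.5698,-.0373,.28)
snap('wrist','w21'); snap('scene','s21'); crop('s21',250,150,380,275,5,'g17',1.3)"
```

```text
now [ 0.5731 -0.038   0.1895] phi 96.70 tilt [ 0.009 -1.    -0.002] w 0.0441 t 49.2 F [ 0.2  0.8 -0.2] q6 -1.83
turn_y units total -0.00  slide units x -0.080 y -2.264 z 0.027
```

View pics/w21.png

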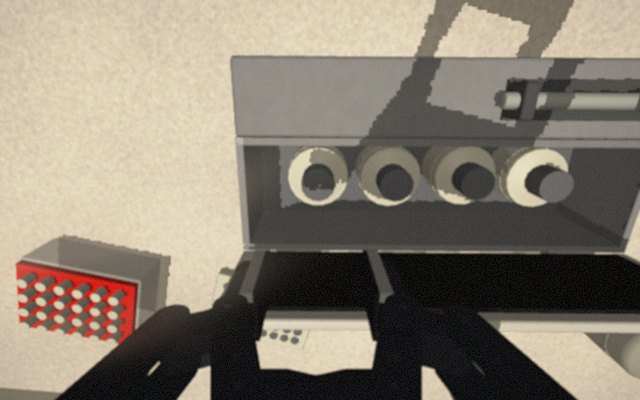

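View pics/s21.png

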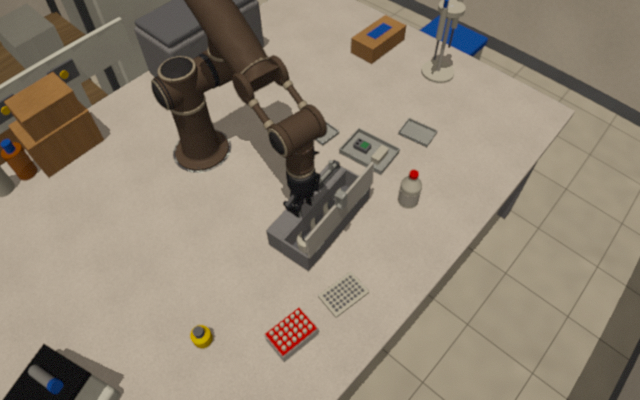

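send_rows(
  grip=[0, 0, 0, 0, 0, 0, 0, 0, 0],
  slide=[
    [0, -0.7, 0],
    [0, -0.8, 0],
    [0, -0.3, 0],
    [0.6, 0, 0],
    [0.7, 0, 0],
    [0.7, 0, 0],
    [0.6, 0, 0],
    [0, 0, 0],
    [0, 0, 0],
  ],
  turn=[
    [0, 0, 0],
    [0, 0, 0],
    [0, 0, 0],
    [0, 0, 0],
    [0, 0, 0],
    [0, 0, 0],
    [0, 0, 0],
    [0, 0, 0],
    [0, 0, 0],
  ],
)

```text
clock: 50.25
ee_pos: [0.6718, -0.0254, 0.2537]
eef_rot: [-1.57, 0.005, 0.117]
contact_force: [0.2, -0.1, 0.8]
width: -0.0
```

```bash
python3 -c "
from h import *
s=arm.observe();p=s['ee_pos'];plan(p[0],p[1],.15);c,sn=.9936,.1132;d=p[:2]-[.536,.0645];print('chest',c*d[0]+sn*d[1],-sn*d[0]+c*d[1])
snap('wrist','w22'); snap('scene','s22'); crop('s22',230,120,400,275,4,'g18',1.3)"
```

```text
now [ 0.6718 -0.0254  0.2537] phi 96.71 tilt [-0.005 -1.     0.001] w -0.0000 t 50.2 F [ 0.2 -0.1  0.8] q6 -1.79
turn_y units total -0.00  slide units x 0.000 y 2.592 z 0.000
chest 0.12477089289238354 -0.10465945278909866
```

View pics/w22.png

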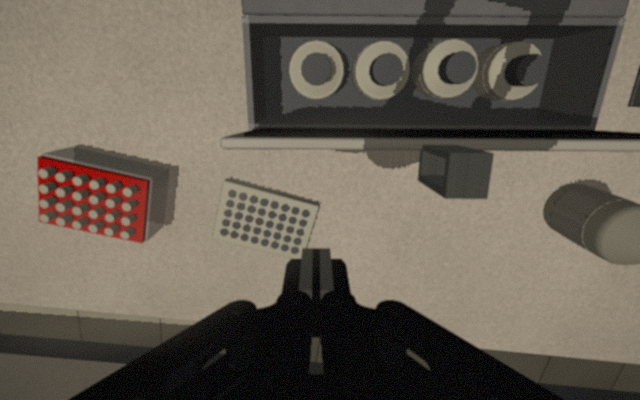

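View pics/g18.png

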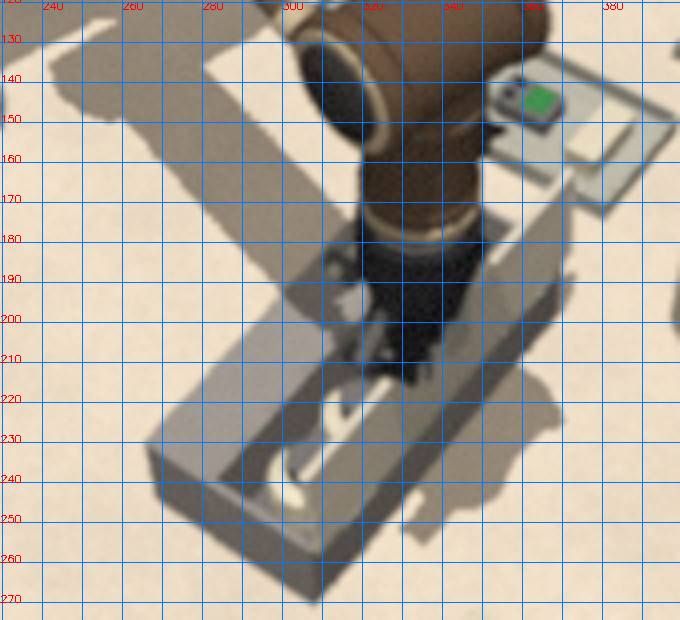

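```bash
python3 -c "
from h import *
im,c=load('w22');W=onplane(c,[[230,147],[320,148],[320,139]],.19);cc,sn=.9936,.1132
for p in W: d=p[:2]-[.536,.0645];print('chest',cc*d[0]+sn*d[1],-sn*d[0]+cc*d[1])"
```

```text
chest 0.08109513905850665 -0.16439272839958682
chest 0.08153193203674718 -0.10210085534842031
chest 0.07532775832121683 -0.1021532481858069
```

send_rows(
  grip=[0, 0, 0, 0, 0, 0, 0, 0, 0, 0, 0, 0, 0, 0],
  slide=[
    [0, 0.7, 0],
    [0, 0.8, 0],
    [0, 0.7, 0],
    [0, 0.4, 0],
    [0, 0, 0],
    [-0.3, 0, 0],
    [-0.3, 0, 0],
    [-0.2, 0, 0],
    [-0.15, 0, 0],
    [-0.15, 0, 0],
    [-0.15, 0, 0],
    [-0.15, 0, 0],
    [-0.15, 0, 0],
    [0, 0, 0],
  ],
  turn=[
    [0, 0, 0],
    [0, 0, 0],
    [0, 0, 0],
    [0, 0, 0],
    [0, 0, 0],
    [0, 0, 0],
    [0, 0, 0],
    [0, 0, 0],
    [0, 0, 0],
    [0, 0, 0],
    [0, 0, 0],
    [0, 0, 0],
    [0, 0, 0],
    [0, 0, 0],
  ],
)

```text
clock: 51.75
ee_pos: [0.6102, -0.0329, 0.152]
eef_rot: [-1.571, 0.002, 0.117]
contact_force: [0.5, 0.0, -0.0]
width: -0.0001
```

```bash
cat >> h.py <<'E'
def cf():
    s=arm.observe();p=s['ee_pos'];cc,sn=.9936,.1132;d=p[:2]-[.536,.0645];print('chest TCP',np.round([cc*d[0]+sn*d[1],-sn*d[0]+cc*d[1],p[2]],4),'F',s['contact_force'].round(1),'t',s['clock'])
E
python3 -c "
from h import *
cf();snap('wrist','w23'); snap('scene','s23'); crop('s23',230,120,400,275,4,'g19',1.3)"
```

```text
chest TCP [ 0.0627 -0.1052  0.152 ] F [ 0.5  0.  -0. ] t 51.75
```

View pics/w23.png

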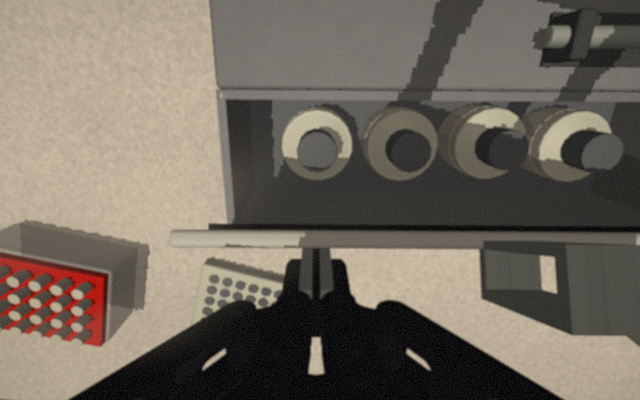

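View pics/g19.png

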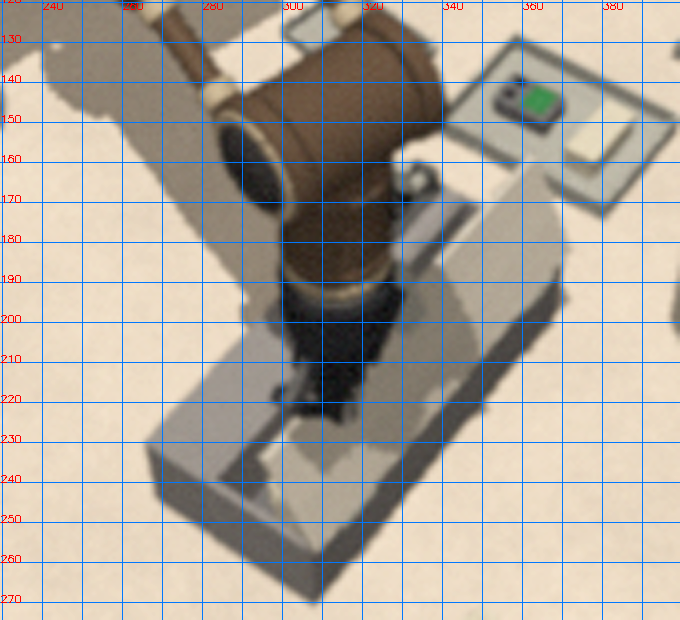

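send_rows(
  grip=[0, 0, 0, 0, 0, 0, 0, 0, 0, 0],
  slide=[
    [-0.15, 0.1, 0],
    [-0.15, 0.1, 0],
    [-0.15, 0.1, 0],
    [-0.15, 0.1, 0],
    [-0.15, 0.1, 0],
    [-0.15, 0, 0],
    [-0.15, 0, 0],
    [-0.15, 0, 0],
    [-0.1, 0, 0],
    [0, 0, 0],
  ],
  turn=[
    [0, 0, 0],
    [0, 0, 0],
    [0, 0, 0],
    [0, 0, 0],
    [0, 0, 0],
    [0, 0, 0],
    [0, 0, 0],
    [0, 0, 0],
    [0, 0, 0],
    [0, 0, 0],
  ],
)

```text
clock: 52.85
ee_pos: [0.5588, -0.0389, 0.132]
eef_rot: [-1.571, 0.002, 0.117]
contact_force: [0.1, 0.7, -0.3]
width: 0.0005
```

```bash
python3 -c "
from h import *
cf();snap('wrist','w24'); snap('scene','s24'); crop('s24',230,120,400,275,4,'g20',1.3)"
```

```text
chest TCP [ 0.011  -0.1053  0.132 ] F [ 0.1  0.7 -0.3] t 52.85
```

View pics/w24.png

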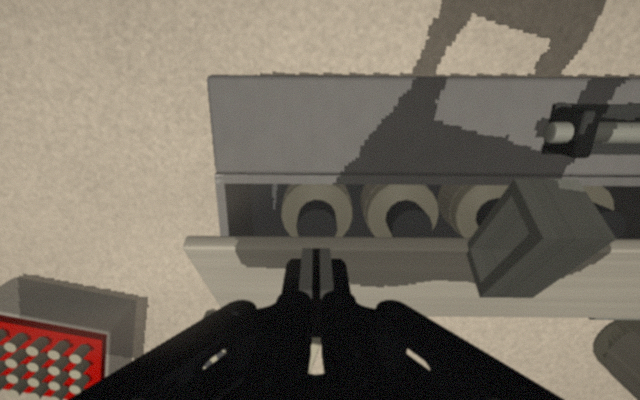

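View pics/g20.png

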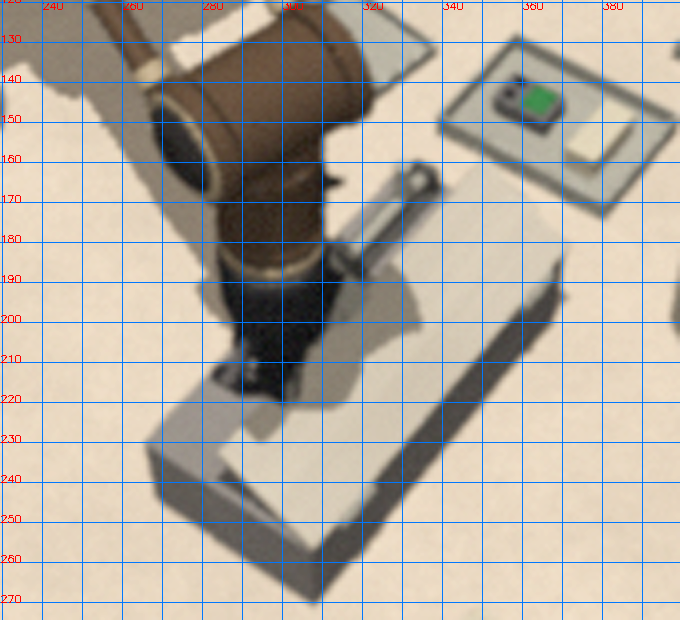

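send_rows(
  grip=[0, 0, 0, 0, 0, 0, 0, 0, 0, 0],
  slide=[
    [-0.05, 0.1, 0],
    [-0.05, 0.1, 0],
    [-0.05, 0.1, 0],
    [0, 0.1, 0],
    [0, 0.1, 0],
    [0, 0.1, 0],
    [0, 0.1, 0],
    [0, 0.1, 0],
    [0, 0, 0],
    [0, 0, 0],
  ],
  turn=[
    [0, 0, 0],
    [0, 0, 0],
    [0, 0, 0],
    [0, 0, 0],
    [0, 0, 0],
    [0, 0, 0],
    [0, 0, 0],
    [0, 0, 0],
    [0, 0, 0],
    [0, 0, 0],
  ],
)

```text
clock: 53.95
ee_pos: [0.5539, -0.0394, 0.0998]
eef_rot: [-1.571, 0.0, 0.117]
contact_force: [-0.5, 0.5, 0.5]
width: -0.0002
```

```bash
python3 -c "
from h import *
cf();snap('wrist','w25'); snap('scene','s25'); crop('s25',230,120,400,275,4,'g21',1.3)"
```

```text
chest TCP [ 0.006  -0.1053  0.0998] F [-0.5  0.5  0.5] t 53.95
```

View pics/w25.png

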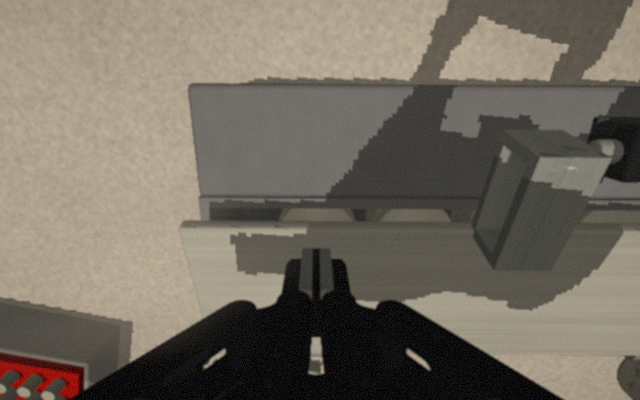

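View pics/g21.png

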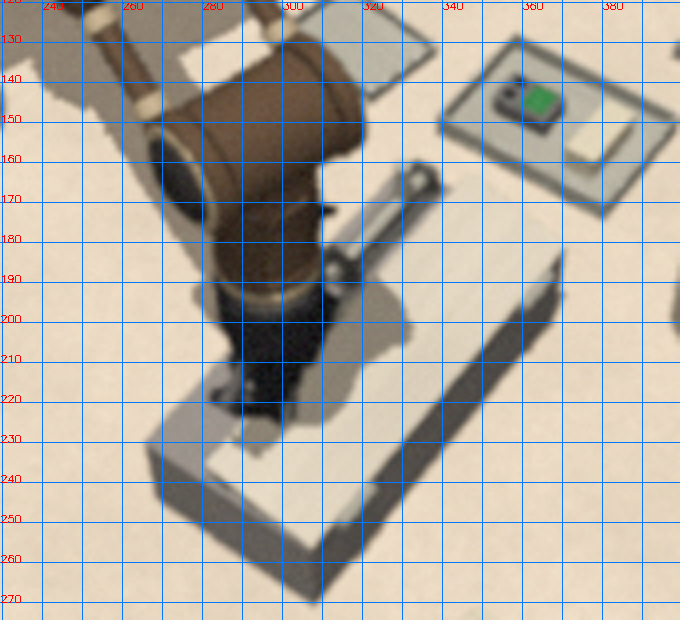

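send_rows(
  grip=[0, 0, 0, 0, 0],
  slide=[
    [0, 0.1, 0],
    [0, 0.1, 0],
    [0, 0.1, 0],
    [0, 0, 0],
    [0, 0, 0],
  ],
  turn=[
    [0, 0, 0],
    [0, 0, 0],
    [0, 0, 0],
    [0, 0, 0],
    [0, 0, 0],
  ],
)

```text
clock: 54.55
ee_pos: [0.5538, -0.0394, 0.0878]
eef_rot: [-1.571, 0.0, 0.117]
contact_force: [-0.3, -0.8, 0.8]
width: -0.0001
```

send_rows(
  grip=[0, 0, 0],
  slide=[
    [0, 0.1, 0],
    [0, 0, 0],
    [0, 0, 0],
  ],
  turn=[
    [0, 0, 0],
    [0, 0, 0],
    [0, 0, 0],
  ],
)

```text
clock: 54.85
ee_pos: [0.5539, -0.0394, 0.084]
eef_rot: [-1.571, 0.0, 0.117]
contact_force: [0.1, 0.1, 1.1]
width: -0.0001
```

send_rows(
  grip=[0, 0, 0, 0],
  slide=[
    [0, 0.08, 0],
    [0, 0.07, 0],
    [0, 0, 0],
    [0, 0, 0],
  ],
  turn=[
    [0, 0, 0],
    [0, 0, 0],
    [0, 0, 0],
    [0, 0, 0],
  ],
)

```text
clock: 55.25
ee_pos: [0.5541, -0.0395, 0.0786]
eef_rot: [-1.571, 0.0, 0.117]
contact_force: [-2.0, 0.8, 4.7]
width: 0.0001
```

```bash
python3 -c "
from h import *
cf();snap('wrist','w26'); snap('scene','s26'); crop('s26',230,120,400,275,4,'g22',1.3)"
```

```text
chest TCP [ 0.0062 -0.1054  0.0786] F [-2.   0.8  4.7] t 55.25
```

View pics/w26.png

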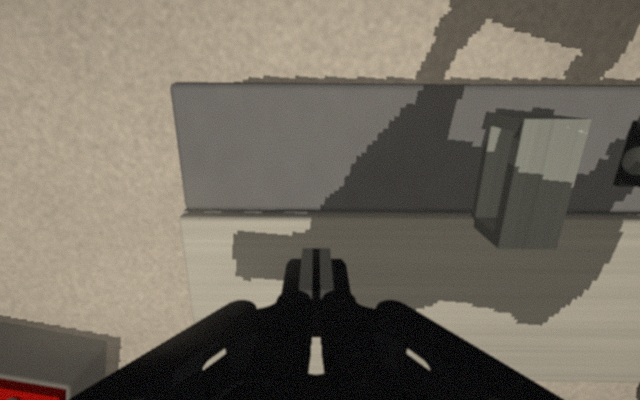

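send_rows(
  grip=[0, 0, 0, 0],
  slide=[
    [0, 0.07, 0],
    [0, 0, 0],
    [0, 0, 0],
    [0, 0, 0],
  ],
  turn=[
    [0, 0, 0],
    [0, 0, 0],
    [0, 0, 0],
    [0, 0, 0],
  ],
)

```text
clock: 55.75
ee_pos: [0.5541, -0.0396, 0.0784]
eef_rot: [-1.571, 0.001, 0.117]
contact_force: [-7.3, 1.2, 19.7]
width: -0.0
```

send_rows(
  grip=[0, 0, 0, 0],
  slide=[
    [0, 0.07, 0],
    [0, 0.05, 0],
    [0, 0, 0],
    [0, 0, 0],
  ],
  turn=[
    [0, 0, 0],
    [0, 0, 0],
    [0, 0, 0],
    [0, 0, 0],
  ],
)

```text
clock: 56.15
ee_pos: [0.5542, -0.0396, 0.0781]
eef_rot: [-1.571, 0.002, 0.117]
contact_force: [-17.4, 1.8, 43.8]
width: 0.0001
```

send_rows(
  grip=[0, 0, 0, 0, 0, 0, 0, 0, 0, 0, 0, 0, 0, 0, 0],
  slide=[
    [0, -0.3, 0],
    [0, -0.8, 0],
    [0, -1, 0],
    [0, -1, 0],
    [0, -0.2, 0],
    [-0.4, 0, 0.6],
    [-0.4, 0, 0.9],
    [-0.4, 0, 0.9],
    [-0.2, 0, 0.9],
    [0, 0, 0.9],
    [0, 0, 0.9],
    [0, 0, 0.9],
    [0, 0, 0.6],
    [0, 0, 0],
    [0, 0, 0],
  ],
  turn=[
    [0, 0, 0],
    [0, 0, 0],
    [0, 0, 0],
    [0, 0, 0],
    [0, 0, 0],
    [0, 0, 0],
    [0, 0, 0],
    [0, 0, 0],
    [0, 0, 0],
    [0, 0, 0],
    [0, 0, 0],
    [0, 0, 0],
    [0, 0, 0],
    [0, 0, 0],
    [0, 0, 0],
  ],
)

```text
clock: 57.65
ee_pos: [0.4669, 0.2161, 0.2014]
eef_rot: [-1.572, 0.002, 0.118]
contact_force: [-0.3, 0.4, -1.6]
width: 0.0
```

```bash
python3 -c "
from h import *
cf();snap('wrist','w27'); snap('scene','s27'); crop('s27',250,140,390,275,5,'g23',1.3)"
```

```text
chest TCP [-0.0515  0.1585  0.2014] F [-0.3  0.4 -1.6] t 57.65
```

View pics/w27.png

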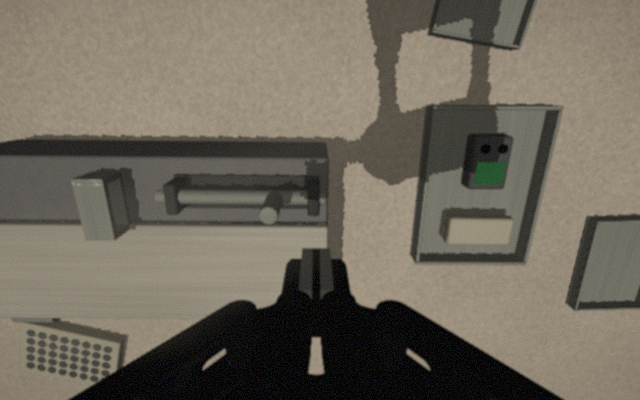

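View pics/g23.png

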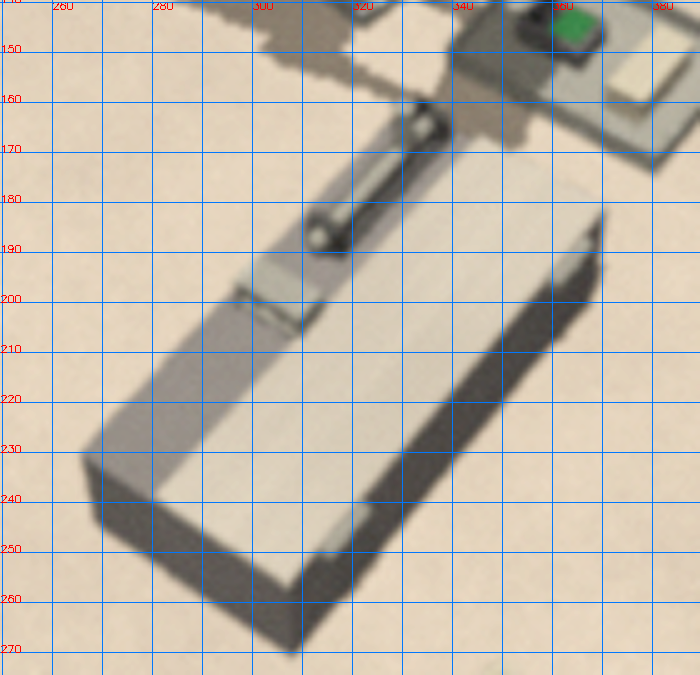

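```bash
python3 -c "
from h import *
im,c=load('w27');cc,sn=.9936,.1132
for uv,z in (((269,215),.148),((315,195),.116)):
  p=onplane(c,[uv],z)[0];d=p[:2]-[.536,.0645];print(p,'chest',cc*d[0]+sn*d[1],-sn*d[0]+cc*d[1])
cf()"
```

```text
[0.47368156 0.18325386 0.148     ] chest -0.04847666334469394 0.12504828495740694
[0.46547488 0.21501446 0.116     ] chest -0.053035519265035046 0.1575346151440209
chest TCP [-0.0511  0.1575  0.2018] F [ 0.1 -0.  -0.1] t 57.75
```

send_rows(
  grip=[0, 0, 0, 0, 0, 0, 0, 0, 0, 0, 0],
  slide=[
    [0.04, 0.7, 0],
    [0, 0.8, 0],
    [0, 0.6, 0],
    [0, 0.25, 0],
    [0, 0, 0],
    [0, 0, -0.2],
    [0, 0, -0.2],
    [0, 0, -0.2],
    [0, 0, -0.2],
    [0, 0, 0],
    [0, 0, 0],
  ],
  turn=[
    [0, 0, 0],
    [0, 0, 0],
    [0, 0, 0],
    [0, 0, 0],
    [0, 0, 0],
    [0, 0, 0],
    [0, 0, 0],
    [0, 0, 0],
    [0, 0, 0],
    [0, 0, 0],
    [0, 0, 0],
  ],
)

```text
clock: 58.85
ee_pos: [0.473, 0.1838, 0.1089]
eef_rot: [-1.572, -0.0, 0.117]
contact_force: [-0.4, -0.0, -1.0]
width: 0.0002
```

```bash
python3 -c "
from h import *
cf();snap('wrist','w28')"
```

```text
chest TCP [-0.0491  0.1256  0.1089] F [-0.4 -0.  -1. ] t 58.85
```

View pics/w28.png

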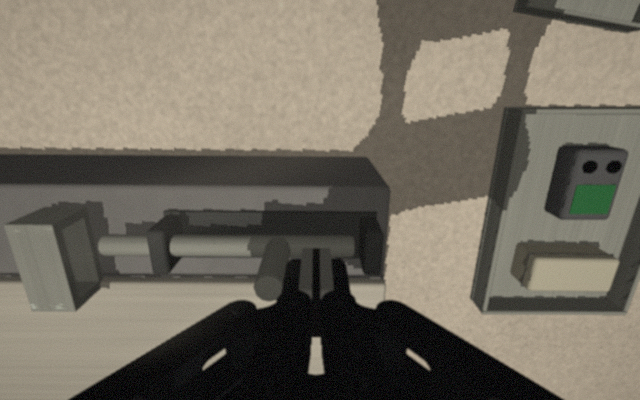

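send_rows(
  grip=[0, 0, 0, 0, 0, 0, 0, 0, 0, 0],
  slide=[
    [0, 0, -0.15],
    [0, 0, -0.15],
    [0, 0, -0.15],
    [0, 0, -0.15],
    [0, 0, -0.15],
    [0, 0, -0.15],
    [0, 0, -0.15],
    [0, 0, -0.15],
    [0, 0, -0.1],
    [0, 0, 0],
  ],
  turn=[
    [0, 0, 0],
    [0, 0, 0],
    [0, 0, 0],
    [0, 0, 0],
    [0, 0, 0],
    [0, 0, 0],
    [0, 0, 0],
    [0, 0, 0],
    [0, 0, 0],
    [0, 0, 0],
  ],
)

```text
clock: 59.9
ee_pos: [0.4792, 0.1319, 0.1084]
eef_rot: [-1.572, -0.0, 0.117]
contact_force: [-0.1, 0.3, 0.7]
width: -0.0001
```

```bash
python3 -c "
from h import *
cf();snap('wrist','w29')"
```

```text
chest TCP [-0.0488  0.0734  0.1084] F [-0.1  0.3  0.7] t 59.9
```

View pics/w29.png

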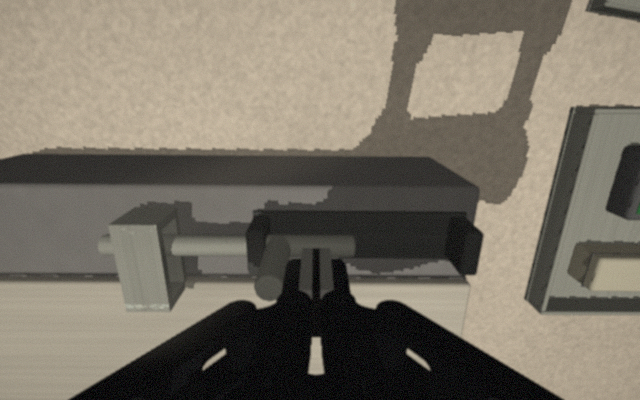

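The bolt's tip is through the keeper, with the knob near the bracket. I'll push on to the stop.

send_rows(
  grip=[0, 0, 0, 0, 0],
  slide=[
    [0, 0, -0.07],
    [0, 0, -0.07],
    [0, 0, -0.05],
    [0, 0, 0],
    [0, 0, 0],
  ],
  turn=[
    [0, 0, 0],
    [0, 0, 0],
    [0, 0, 0],
    [0, 0, 0],
    [0, 0, 0],
  ],
)

```text
clock: 60.45
ee_pos: [0.4798, 0.1309, 0.1087]
eef_rot: [-1.56, -0.002, 0.113]
contact_force: [-1.7, 18.1, -1.1]
width: -0.0
```

send_rows(
  grip=[0, 0, 0, 0],
  slide=[
    [0, 0, -0.05],
    [0, 0, -0.05],
    [0, 0, 0],
    [0, 0, 0],
  ],
  turn=[
    [0, 0, 0],
    [0, 0, 0],
    [0, 0, 0],
    [0, 0, 0],
  ],
)

```text
clock: 60.85
ee_pos: [0.4798, 0.1307, 0.1088]
eef_rot: [-1.553, -0.002, 0.111]
contact_force: [-2.7, 29.5, -2.0]
width: -0.0003
```

```bash
python3 -c "
from h import *
cf()"
```

```text
chest TCP [-0.0483  0.0722  0.1088] F [-2.7 29.5 -2. ] t 60.85
```

send_rows(
  grip=[0, 0, 0, 0, 0, 0, 0, 0, 0, 0, 0, 0],
  slide=[
    [0, 0, 0.3],
    [0, 0, 0.4],
    [0, 0, 0],
    [0, -0.6, 0],
    [0, -1, 0],
    [0, -1, 0],
    [0, -0.5, 0],
    [0, 0, 0.9],
    [0, 0, 0.9],
    [0, 0, 0.4],
    [0, 0, 0],
    [0, 0, 0],
  ],
  turn=[
    [0, 0, 0],
    [0, 0, 0],
    [0, 0, 0],
    [0, 0, 0],
    [0, 0, 0],
    [0, 0, 0],
    [0, 0, 0],
    [0, 0, 0],
    [0, 0, 0],
    [0, 0, 0],
    [0, 0, 0],
    [0, 0, 0],
  ],
)

```text
clock: 62.05
ee_pos: [0.4669, 0.2356, 0.2321]
eef_rot: [-1.573, 0.001, 0.118]
contact_force: [-0.1, -0.5, 0.2]
width: -0.0002
```

```bash
python3 -c "
from h import *
cf();snap('wrist','w30');snap('scene','s30');crop('w30',40,120,360,280,2,'g24',1.6);crop('s30',250,140,390,275,5,'g25',1.3)"
```

```text
chest TCP [-0.0493  0.1778  0.2321] F [-0.1 -0.5  0.2] t 62.05
```

View pics/g24.png

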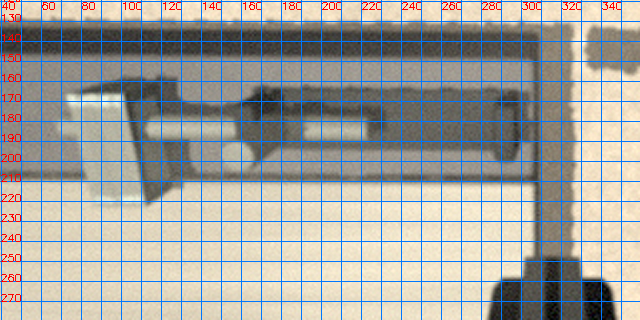

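View pics/g25.png

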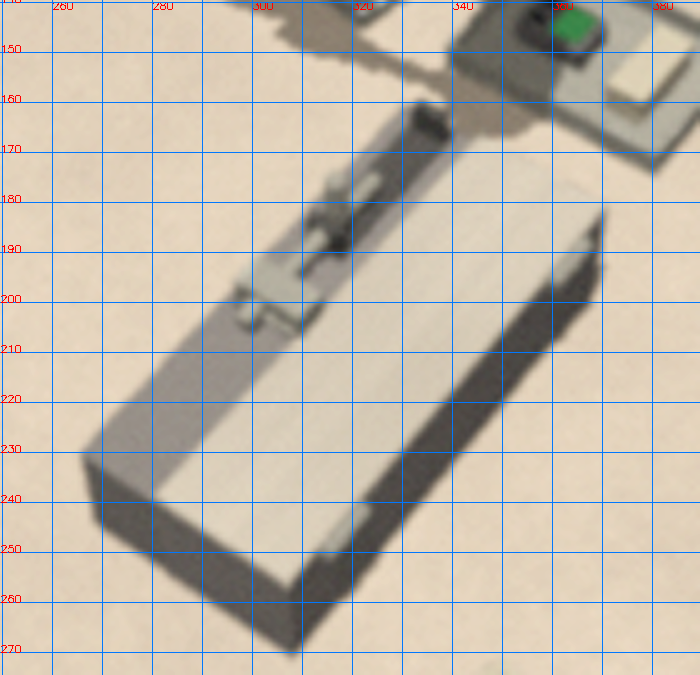

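```bash
python3 -c "
from h import *
im,c=load('w30');cc,sn=.9936,.1132
for uv,z in (((158.5,198),.148),((69,183),.106),((295,185),.116),((177,185),.116)):
  p=onplane(c,[uv],z)[0];d=p[:2]-[.536,.0645];print('chest',cc*d[0]+sn*d[1],-sn*d[0]+cc*d[1])
_,c=load('scene0'); 
k=np.array([[-.05,.128-t,.148] for t in (0,.067,.075)]);w=np.c_[.536+cc*k[:,0]-sn*k[:,1],.0645+sn*k[:,0]+cc*k[:,1],k[:,2]]
print(proj(load('w30')[1],w),proj(load('s30')[1],w))
"
```

```text
chest -0.04811578726629604 0.05247478841806708
chest -0.04778612705899048 -0.04833470946726444
chest -0.04994155228105829 0.15898571195480068
chest -0.04939592847759312 0.05444714999094862
[[253.49511687 196.21500668]
 [168.92425051 195.79960218]
 [158.80994624 195.74986264]] [[330.09626473 159.56633484]
 [317.65376718 172.95466244]
 [316.13188018 174.59288989]]
```

```bash
python3 -c "
from h import *
snap('scene','s31');s=arm.observe();print(s['clock'],s['contact_force'],abs(s['qvel']).max())"
```

```text
62.2 [0.34841315 0.12590326 0.1584639 ] 0.00421089647261079
```

View pics/s31.png

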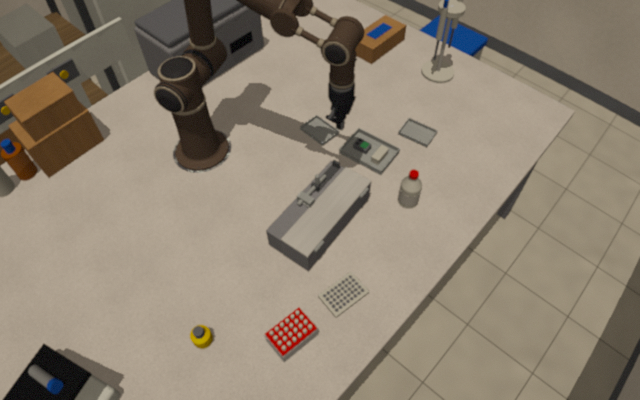

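The lid is flush, the bolt is through the keeper at (315,185), both ledge items are in the large tray at (369,150), the bystanders haven't moved and the arm is clear. Handing in.

```bash
python3 -c "
from station import order
print(order.hand_in())"
```

```text
the job is handed in; nothing more can be done
None
```

The chest is packed and locked, and I handed the job in at about 62 s; the hand-in gives no verdict. The slide box and timer went into the largest tray. All four white bottles stand in the chest, and the yellow look-alike was left alone. I then shut the lid and slid the bolt home.

**Last checks**
- **Lid:** it did not move under a 44 N push, and it looks flush in the pictures.
- **Bolt:** the knob measures at chest y = 52.5 mm, about 75 mm of travel, and it came up against a hard stop.
- **Tray items and bystanders:** the slide box and timer are in the tray. The well plate, tip box and wash bottle look unmoved.
- **Arm:** it is clear of everything and at rest.
- **Bottles:** all four were upright in the last pictures before the lid closed. I could not see them afterwards.

**What failed or disagreed**
- **First grasp:** my first grasp of the slide box closed above it. The pictures and contacts put the fingertips about 15–28 mm behind the TCP, not 11 mm ahead as stated, so I corrected every height after that.
- **Scene camera:** it sat about 7 mm off the top camera, so I measured with the top and wrist cameras.
- **Knocked bottle:** one bottle was pushed about 35 mm aside during the run. I measured it again before picking it up.

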